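Load the shaker tin and lock its hold-down plate with the R-clip

TASK

Get the bench shaker ready to run: stand the sixth sample bottle in the empty gap of the round tin so that all six stand close-packed round the hub, then put the hold-down plate over the spindle so that it lies flat on all the bottle caps. Take the R-clip out of the organiser and lock the plate with it: push its straight leg through the cross-hole of the spindle, above the plate's collar, until its bent leg has ridden over the spindle and snapped home round it. Leave the hex key in its pigeonhole and the other things on the bench where they are.

Things in the scene. Friction and masses are not known exactly. Their poses are not given: they have to be found in the camera images.
- shaker: White bench shaker with a grey band, 240 x 240 mm, fixed. Origin under its centre on the bench; its control panel looks along its own -x. A round aluminium platform on top (184 mm across) has its upper face 78 mm above the bench; tin and spindle are fixed on it, centred.
- tin_floor (a point): Centre of the inner floor of the fixed round steel tin on the shaker, on the spindle's axis, 82 mm above the bench. Inside diameter 145 mm, rim 30 mm above the inner floor. A grey round hub, 47 mm in diameter and 40 mm high, stands in its middle. Six bottles fit close-packed round it, axes 48 mm from the spindle's axis and 60 degrees apart, with 1 to 2 mm play. Five are in. z is up.
- gap (a point): The empty bottle place in the tin, on its inner floor, 48 mm from the spindle's axis; any way round from start to start. z is up.
- cross_hole (a point): Centre of the cross-hole, on the axis of the fixed upright steel spindle (20 mm in diameter, tapered top 13 mm above this point). The hole, 7 mm in diameter with eased mouths, runs along this point's x axis, level, open at both ends; either end will do. It lies 199.5 mm above the bench, 5.5 mm above the top of the collar when the plate is on. A red line on the spindle's top end runs along the hole.
- bottle6_mid (a point): The sixth sample bottle, standing loose on the bench: white plastic, body 46 mm in diameter with eased bottom edge, shoulder sloping in from 41 to 52 mm above its foot, ribbed blue cap 25 mm in diameter from 54 to 74 mm above its foot (its top). This point is on its axis, 37 mm above its foot. 56 to 112 g.
- bottle1_mid (a point): One of the five same bottles already in the tin (loose, standing on the inner floor); point on its axis 37 mm above its foot.
- bottle2_mid (a point): One of the five same bottles already in the tin (loose, standing on the inner floor); point on its axis 37 mm above its foot.
- bottle3_mid (a point): One of the five same bottles already in the tin (loose, standing on the inner floor); point on its axis 37 mm above its foot.
- bottle4_mid (a point): One of the five same bottles already in the tin (loose, standing on the inner floor); point on its axis 37 mm above its foot.
- bottle5_mid (a point): One of the five same bottles already in the tin (loose, standing on the inner floor); point on its axis 37 mm above its foot.
- plate_collar (a point): The hold-down plate, loose, lying on the bench collar up: aluminium disc 124 mm across, 6 mm thick, with a round collar in its middle, 34 mm outside diameter, its top 38 mm above the plate's underside; 24 mm bore right through. This point is on the axis, 22 mm above the underside; z up. Lying on the six caps, it is 96 mm above the tin's inner floor. 0.2 to 0.33 kg.
- clip_seat (a point): R-clip of 5 mm round steel wire, 104 mm long, lying flat in one pigeonhole: loop inside under the roof, legs out over the front edge (this point about 12 mm before the edge, 32.5 mm above the bench). The point on the straight leg's centre line that lies on the spindle's axis when home. x runs along the straight leg to its tip (x = +36 mm), y towards the bent leg, z square to the clip (up at the start).
- clip_loop (a point): Centre of the R-clip's round loop (24 mm outside, 14 mm inside diameter), 56 mm behind clip_seat along x and 9.5 mm towards +y; same axes. The straight leg leaves the loop on its -y side, the bent leg at x = +9 mm, y = +3 mm from here.
- clip_leg (a joint): Spring of the R-clip's bent leg, at the loop: 0 relaxed, grows as it spreads (0.06 to 0.09 rad riding over the spindle, near 0 when home; it cannot close below 0). The push takes 5 to 10 N. Centre line of the bent leg from clip_seat (x, y in mm): (-47, 13), (-17, 6), hump (0, 12.8), (14, 6.2), flared end (27, 13.5). Clip 42 g.
- organiser: Low light-grey bench organiser, fixed: 100 mm deep, 154 mm wide, 62 mm high, three open-fronted pigeonholes side by side under one roof (centres 50 mm apart, 46 mm wide, 27 mm high, floor 30 mm above the bench). Origin on the bench under the middle of its front edge; front looks along its own -x. One holds the clip, another a dark hex key. The bench before it, where bottle and plate start, is otherwise bare.
- hex_key: Hex key, a bystander: leave it alone. Origin 12 mm before the front edge of the organiser; the key itself lies inside the pigeonhole.
- reagent: Amber reagent bottle, a bystander: leave it alone. Origin under its middle.
- mortar: Mortar, a bystander: leave it alone. Origin under its middle.
- beaker: Beaker, a bystander: leave it alone. Origin under its middle.
- driver: Screwdriver, a bystander: leave it alone. Origin under its middle.

How it is judged (in metres and radians):
On the way, in this order (a step that is already met when the one before it is completed fails the run):
1. the sixth bottle stands on the tin's floor in the gap, all six close-packed round the hub (z of each of bottle1_mid, bottle2_mid, bottle3_mid, bottle4_mid, bottle5_mid, bottle6_mid in the frame of tin_floor below 0.04 m and horizontal distance between each of bottle1_mid, bottle2_mid, bottle3_mid, bottle4_mid, bottle5_mid, bottle6_mid and tin_floor below 0.053 m and angle between each of bottle1_mid, bottle2_mid, bottle3_mid, bottle4_mid, bottle5_mid, bottle6_mid's own z axis and vertical below 0.08 rad), for 0.2 s.
2. the hold-down plate lies flat on the six caps, over the spindle (horizontal distance between plate_collar and cross_hole below 0.005 m and z of plate_collar in the frame of tin_floor below 0.0995 m and angle between plate_collar's own z axis and vertical below 0.05 rad), for 0.2 s.
3. the R-clip's straight leg is through the cross-hole and its bent leg has snapped home round the spindle (distance between clip_seat and cross_hole below 0.005 m and angle between the x axis of clip_seat and the x axis of cross_hole, either way round below 0.25 rad and value of joint clip_leg below 0.05 rad), for 0.2 s.
At the end, for the whole second after the job is handed in: All six bottles stand on the tin's floor (3 mm, 0.08 rad), axes within 53 mm of the spindle's; plate flat on the caps (3.5 mm, 0.05 rad), centred within 5 mm; clip seat within 5 mm of the cross-hole's centre, leg along the hole within 0.25 rad, bent leg back below 0.05 rad; all at rest (all of step 1 and all of step 2 and all of step 3 and linear speed of each of bottle6, plate, clip below 0.02 m/s); the robot touches nothing.
It fails at once if the hex key, reagent bottle, mortar, beaker or screwdriver is moved more than 25 mm (distance of any of hex_key, reagent, mortar, beaker, driver from where it was at the start of the episode above 0.025 m).
It also fails if it takes over 72 s, if anything falls off the work surface, if the arm or the gripper's body presses on something with over 40 N, if the wrist force passes 120 N, or if a joint passes its speed limit or range.

ROBOT

A 6-joint arm with a two-finger parallel gripper is mounted at the origin on the work surface. World frame = base frame: x ahead of the robot, y to its left, z up, the work surface at z = 0. Lengths are in m, angles in degrees, forces in N, time in s.
With the tool pointing down it reaches from about 0.25 to 0.725 m from the base axis. Payload 9.7 kg.
Tool frame: the origin (TCP) lies at the very end of the fingers, on their centre line; the grasp point (between the pads) lies 19 mm behind it; x points along the fingers, y is the direction in which the jaws open and shut, and the axes are right-handed (so a half turn about x gives the same grasp; the last joint's range is limited). The gripper opens to 85 mm and grips with 20 to 120 N. Pads are 22 mm wide; open, the fingers measure 114 mm over their backs; the gripper's body (76 mm by 85 mm) begins 54 mm behind the grasp point. The pads swing forward as they close: fully open they stand 13 mm farther back than shut.
Start: joints at [-67.265, 4.979, 10.078, 95.1, 0, 90], TCP at [0.213, -0.507, 0.231] pointing down, gripper open.
Joint ranges: [-179.16, 179.16], [-48.56, 103.87], [-65.8, 70.77], [-126.05, 130.52], [-82.76, 87.17], [-180, 180]. Speed limits (degrees/s): [127.2, 127.2, 147.25, 180, 180, 180].

INTERFACE

Orientations are given as [roll, pitch, yaw] about the fixed x, y, z axes, in that order (R = Rz(yaw) Ry(pitch) Rx(roll)).
In Python, from workcell import get_obs, cams, bot gives the robot as it stands.
- The arm moves only by the tool apply_moves, never from a script. Its argument "rows" is a list that holds one entry, the list of rows, each a list of 7 numbers: the shift along the tool's x, y, z in mm, then the turn, a rotation vector about the tool's x, y, z in rad, then the opening, from 0 (shut) to 1 (fully open). A call has 1 to 20 rows; each row is the pose to reach, as a shift and turn from the pose measured when the call began, along the tool's axes at that moment; what a row does not reach only later rows make up. A row lasts 1/10 s, in which the tool goes at most 50 mm and 8.59 degrees, less where a joint would pass 70% of its speed; a pose out of reach is approached as far as the arm can. A call with a gripper value outside its range is refused whole. The fingers move at their own pace and stop on an object; "newtons" is the grip in N (left out, the last holds). Time passes only in rows, so rows that repeat a pose let the fingers close. It gives the time, the measured TCP pose, the force and the opening at its end, in the units of the state.
- get_obs(): the state, without advancing time (a new reading comes with each control period).
- cams.camera(name): name is "scene" or "top" or "wrist"; returns a dict with "pixels" (400x640x3 uint8, red, green, blue), "range_z" (400x640 float32, m along the optical axis (not along the pixel's ray), 0 where there is no reading), "fx", "fy", "cx", "cy" (pixels), "eye" and "attitude" of the camera in the world. Camera axes: x right, y up, looking along -z (the intrinsics and any distortion apply to the point x, -y, -z); pixel columns grow to the right and rows downward; lengths in m; the calibration is good to about 2 mm. A picture is of the moment at which its call begins.
- bot.job_done(): hands the job in, once; it reports no verdict.
Trained networks look in a picture, given as the dict that the camera call returned (one of the last four; its "shot" number tells which), for a name from the list of things; names that differ only in an ending like _2 or _b are one class to them, and where a whole thing is asked for, a point or a joint stands for the part that bears it (a point fixed in the world has none). Each returns a list of dicts, best first, with "confidence" (0 to 1); they miss things now and then, are a little off and sometimes report something else, mostly with a low value. They report only what shows in the picture. A call takes as long as a camera call.
- cams.find_in(label, picture): "at" ([x, y, z] in m, in world coordinates, good to about 4 mm: the middle of the surface that is visible of it).
The state is a dict: "time": time; "q": joint angles; "qd": joint speeds; "joint_efforts": joint torques, N m; "ee_pos": TCP position; "tcp_rot": TCP orientation; "wrist_force": force on the tool from outside, world axes, zero at the start; "torque": the same for the moment, N m; "opening": finger opening in m.
Only numpy, scipy, OpenCV 4.12 (cv2) and the standard library are available. Lean on these libraries where they do the work, as an engineer would, in place of code of your own. Each camera call takes 0.05 s, during which the arm holds its last target.

## Working session

There is one attempt and no reset: what is moved stays moved. The work goes in short steps, Python scripts to look and compute and a tool call to move; the robot and the scene stay as the last step left them, time stands still between calls to the robot, and variables do not carry over. Pictures are saved under pics/ and viewed, and the job is handed in when it is done.

Besides the shell and the picture viewer there is one more tool, called after ">>>" as name(argument=value, ...), one argument or row to a line, values as JSON. apply_moves: Moves the arm, as the interface text tells. Its arguments: {"type":"object","properties":{"rows":{"type":"array"},"newtons":{"type":"number"}},"required":["rows"]}

```bash
ls; mkdir -p pics; cat > h.py <<'E'
import numpy as np, cv2
from scipy.spatial.transform import Rotation as R
from workcell import get_obs, cams, bot
def save(p,name,crop=None,scale=1):
    im=p["pixels"]
    if crop: im=im[crop[1]:crop[3],crop[0]:crop[2]]
    im=cv2.resize(im,None,fx=scale,fy=scale,interpolation=cv2.INTER_CUBIC)
    cv2.imwrite("pics/"+name+".png",im[:,:,::-1])
E
python3 - <<'E'
from h import *
o=get_obs(); print(o)
for n in("scene","top","wrist"):
    p=cams.camera(n); save(p,n+"0"); print(n,{k:p[k] for k in p if k not in("pixels","range_z")})
E
```

```text
pics
{'time': 0.0, 'q': array([-6.72652026e+01,  5.01039792e+00,  1.00344420e+01,  9.50979364e+01,
        2.40095088e-04,  9.00021211e+01]), 'qd': array([-0.02182897, -0.01561858, -0.01675217, -0.07531381, -0.01915282,
       -0.07725659]), 'joint_efforts': array([-2.10814993e-03, -5.20383489e+01,  4.64808869e+01,  1.59571128e-02,
       -1.99865185e-04,  3.79459254e-05]), 'ee_pos': array([ 0.21247321, -0.50706524,  0.23058968]), 'tcp_rot': array([-90.18404696,  89.92610733, 112.54862918]), 'wrist_force': array([-0.34101631, -0.52034419,  0.31616568]), 'torque': array([-0.01404709,  0.05086693, -0.03571967]), 'opening': 0.085420910100815}
scene {'fx': 371.5832712966617, 'fy': 371.5832712966617, 'cx': 320.6766040479956, 'cy': 202.45862643988082, 'eye': array([ 1.16866537, -0.11639121,  1.02730055]), 'attitude': array([ 3.65230983e+01, -6.31176859e-02,  8.05336585e+01]), 'shot': 1}
top {'fx': 412.59436265975137, 'fy': 412.59436265975137, 'cx': 317.5462542117388, 'cy': 204.5657546307483, 'eye': array([ 0.35848231, -0.02313537,  1.30180867]), 'attitude': array([  7.67944275,   0.61395266, -88.70367262]), 'shot': 2}
wrist {'fx': 332.20789360706266, 'fy': 332.20789360706266, 'cx': 314.33729293511504, 'cy': 199.0821717401266, 'eye': array([ 0.28353899, -0.4768083 ,  0.37276732]), 'attitude': array([-17.5139954 ,   0.09843677, -67.27109793]), 'shot': 3}
```

View pics/scene0.png

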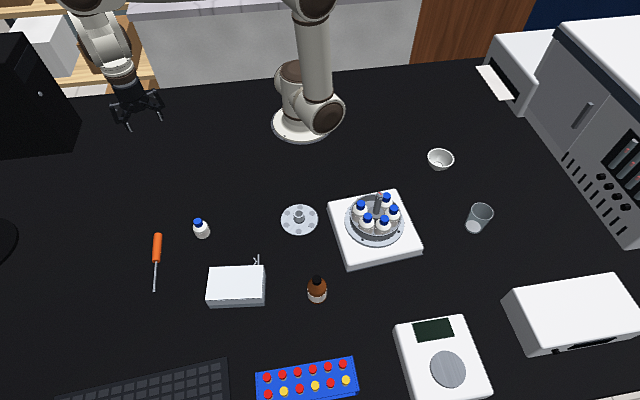

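View pics/top0.png

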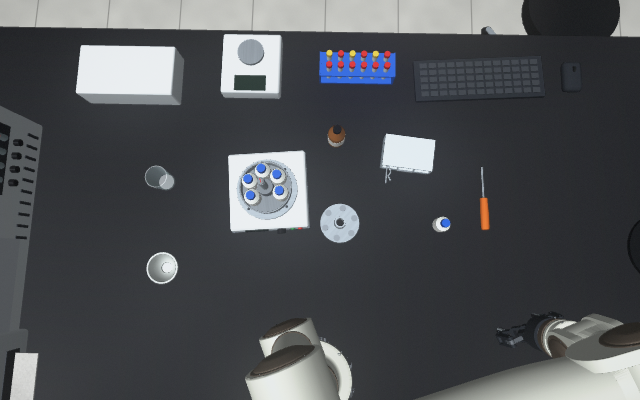

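View pics/wrist0.png

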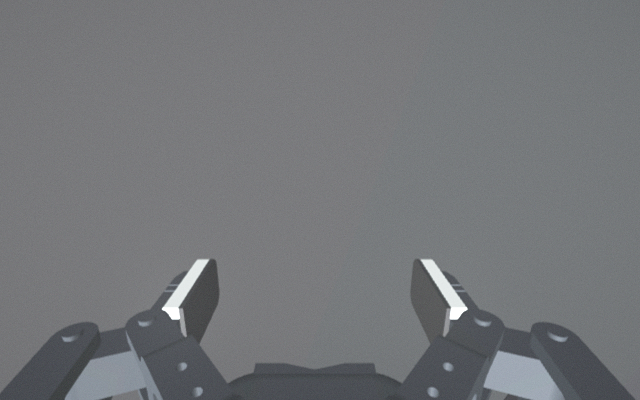

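The top view shows the shaker at (268,190), plate at (340,223), bottle 6 at (442,224), and the organiser at (408,153) with the clip at (388,175). Next I measure.

```bash
cat >> h.py <<'E'
def rot(p): return R.from_euler('xyz',p["attitude"],degrees=True).as_matrix()
def cloud(p):
    z=p["range_z"].astype(float); h,w=z.shape
    u,v=np.meshgrid(np.arange(w),np.arange(h))
    c=np.stack([(u-p["cx"])/p["fx"]*z,-(v-p["cy"])/p["fy"]*z,-z],-1)
    W=c@rot(p).T+p["eye"]; W[z<=0]=np.nan; return W
def proj(p,X):
    c=(np.asarray(X)-p["eye"])@rot(p)
    return np.stack([p["cx"]+p["fx"]*c[...,0]/-c[...,2],p["cy"]+p["fy"]*c[...,1]/c[...,2]],-1)
def atz(p,uv,z):
    d=rot(p)@np.array([(uv[0]-p["cx"])/p["fx"],-(uv[1]-p["cy"])/p["fy"],-1.]); 
    return p["eye"]+d*(z-p["eye"][2])/d[2]
E
python3 - <<'E'
from h import *
import pickle
for n in("top","scene"):
    p=cams.camera(n); pickle.dump(p,open(n+".pkl","wb"))
    print(n, 'bench z', np.nanmedian(cloud(p)[230:290,350:420,2]))
    for l in("shaker","bottle6_mid","plate_collar","clip_loop","clip_seat","organiser","hex_key","reagent","driver","cross_hole","gap","tin_floor"):
        try:
            for d in cams.find_in(l,p)[:7]: print(l,np.round(d["at"],4),round(d["confidence"],2),np.round(proj(p,d["at"])))
        except Exception as e: print(l,e)
p=pickle.load(open("top.pkl","rb"))
save(p,"topA",(210,130,360,250),5); save(p,"topB",(360,120,470,240),5)
E
```

```text
top bench z 6.569950629553567e-05
shaker [0.5364 0.1295 0.0615] 0.89 [273. 200.]
shaker [0.5475 0.1013 0.1275] 0.58 [280. 193.]
bottle6_mid [ 0.4729 -0.3773  0.0464] 0.57 [439. 225.]
bottle6_mid [0.3245 0.4648 0.0247] 0.46 [163. 268.]
bottle6_mid [ 0.7377 -0.0563  0.0808] 0.17 [335. 135.]
plate_collar [ 0.474  -0.074   0.0006] 0.8 [339. 224.]
plate_collar [ 0.4724 -0.3773  0.0505] 0.5 [440. 225.]
clip_loop [ 0.6279 -0.217   0.0362] 0.4 [386. 175.]
clip_seat [ 0.628  -0.2157  0.0368] 0.56 [386. 174.]
clip_seat [0.5396 0.1261 0.0646] 0.47 [274. 199.]
organiser [ 0.6904 -0.2813  0.061 ] 0.63 [408. 153.]
reagent [ 0.7404 -0.0561  0.0747] 0.77 [335. 135.]
driver [ 0.5247 -0.5222  0.0264] 0.67 [484. 210.]
cross_hole [0.5619 0.1455 0.1219] 0.75 [265. 188.]
gap [0.5428 0.1438 0.0834] 0.71 [268. 197.]
gap [0.5275 0.1723 0.136 ] 0.51 [255. 199.]
tin_floor [0.5428 0.1424 0.0833] 0.62 [268. 197.]
scene bench z 0.04150141186741546
shaker [0.6432 0.1122 0.0627] 0.58 [367. 245.]
bottle6_mid [ 0.7143 -0.2811  0.0603] 0.42 [235. 288.]
bottle6_mid [0.5758 0.1435 0.1412] 0.36 [375. 210.]
clip_loop [0.6433 0.1126 0.064 ] 0.68 [367. 245.]
clip_loop [0.6211 0.1537 0.1224] 0.65 [381. 226.]
organiser [ 0.715  -0.2808  0.0598] 0.74 [235. 288.]
reagent [ 0.7632 -0.0629  0.0718] 0.75 [315. 291.]
driver [ 0.5304 -0.5201  0.019 ] 0.69 [157. 250.]
cross_hole [0.5752 0.146  0.1397] 0.53 [375. 210.]
gap [0.6067 0.1371 0.0965] 0.63 [373. 228.]
gap [0.5959 0.1918 0.1315] 0.56 [392. 216.]
gap [0.5725 0.1456 0.1415] 0.51 [375. 209.]
tin_floor [0.6016 0.1367 0.0963] 0.85 [373. 226.]
tin_floor [0.6014 0.48   0.0642] 0.42 [478. 217.]
```

View pics/topA.png

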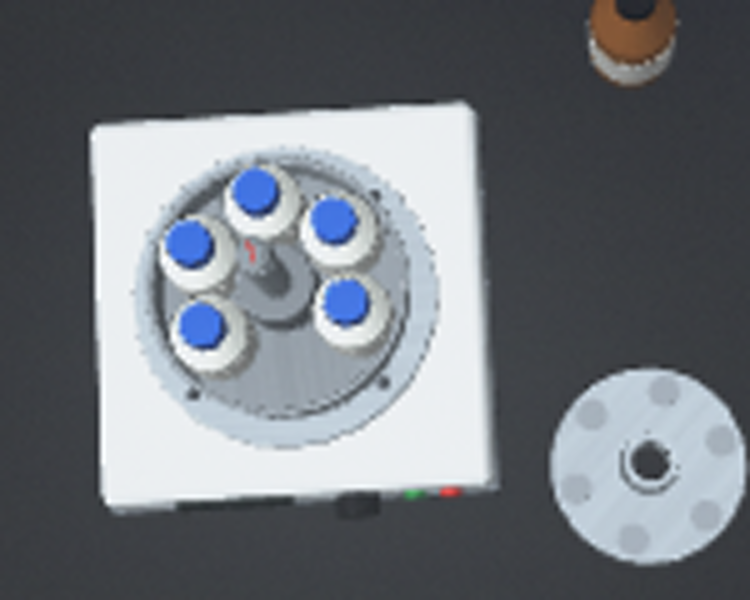

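View pics/topB.png

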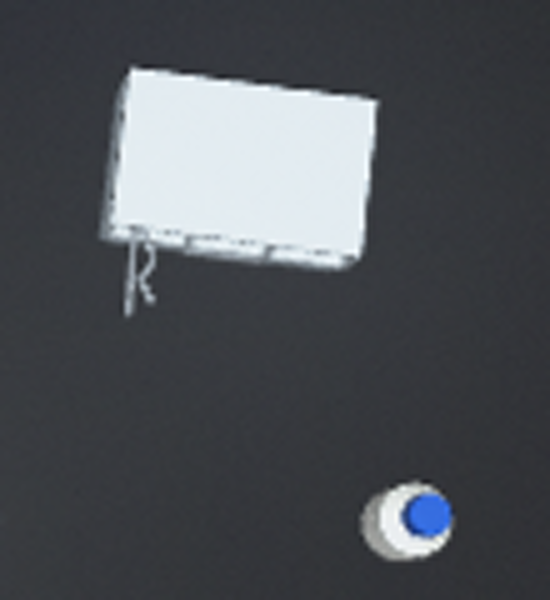

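```bash
python3 - <<'E'
from h import *
import pickle
def circ(P):
    A=np.c_[2*P[:,0],2*P[:,1],np.ones(len(P))]; s=np.linalg.lstsq(A,(P[:,:2]**2).sum(1),rcond=None)[0]
    return s[:2],np.sqrt(s[2]+s[:2]@s[:2])
for n in("top","scene"):
    p=pickle.load(open(n+".pkl","rb")); W=cloud(p); im=p["pixels"].astype(int)
    m=((im[...,2]>140)&(im[...,0]<110)&(im[...,1]<150)).astype(np.uint8)
    k,lab,st,ce=cv2.connectedComponentsWithStats(m)
    print(n)
    for i in range(1,k):
        if st[i,4]<30 or st[i,4]>400: continue
        P=W[lab==i]; P=P[~np.isnan(P[:,0])]
        zt=np.percentile(P[:,2],90); T=P[P[:,2]>zt-.006]
        print('cap',np.round(ce[i]),st[i,4],'ztop',round(zt,4),'mid',np.round((T.min(0)+T.max(0))/2,4), np.round(T.mean(0),4))
    # shaker platform/ plate
    X,Y,Z=W[...,0],W[...,1],W[...,2]
    s=(abs(X-.56)<.13)&(abs(Y-.145)<.13)
    for lo,hi in((.19,.23),(.105,.118),(.074,.0805)):
        q=W[s&(Z>lo)&(Z<hi)]; print(lo,len(q),np.round(q.mean(0),4) if len(q) else '', np.round(q.min(0),3) if len(q) else '',np.round(q.max(0),3) if len(q) else '')
    q=W[(np.hypot(X-.47,Y+.075)<.08)&(Z>.003)&(Z<.012)]
    print('plate',len(q),np.round((q.min(0)+q.max(0))/2,4),np.round(q.max(0)-q.min(0),4),np.median(q[:,2]))
    q=W[(np.hypot(X-.47,Y+.075)<.08)&(Z>.025)&(Z<.05)]
    print('collar',len(q),np.round((q.min(0)+q.max(0))/2,4),np.round(q.max(0)-q.min(0),4),q[:,2].max())
    q=W[(np.hypot(X-.69,Y+.28)<.12)&(Z>.055)&(Z<.07)]
    r=cv2.minAreaRect((q[:,:2]*1000).astype(np.float32)); print('org',r,cv2.boxPoints(r).tolist())
E
```

```text
top
cap [261. 168.] 55 ztop 0.1581 mid [0.6156 0.1571 0.1562] [0.6155 0.1572 0.1556]
cap [276. 174.] 57 ztop 0.1595 mid [0.5987 0.111  0.1586] [0.5998 0.1112 0.1568]
cap [247. 178.] 58 ztop 0.1588 mid [0.5842 0.193  0.157 ] [0.5842 0.1933 0.1562]
cap [279. 190.] 57 ztop 0.1593 mid [0.5519 0.1034 0.1572] [0.5525 0.1031 0.1565]
cap [250. 195.] 58 ztop 0.1581 mid [0.5373 0.1839 0.1569] [0.5373 0.1844 0.1557]
cap [445. 222.] 56 ztop 0.0771 mid [ 0.478  -0.3881  0.0752] [ 0.478  -0.3883  0.0746]
0.19 52 [0.5669 0.1475 0.2081] [0.558 0.139 0.192] [0.578 0.157 0.216]
0.105 380 [0.5688 0.148  0.1121] [0.493 0.072 0.105] [0.645 0.225 0.118]
0.074 698 [0.5465 0.139  0.0779] [0.479 0.057 0.074] [0.66  0.239 0.08 ]
plate 1034 [ 0.4688 -0.076   0.0074] [0.1554 0.1542 0.0088] 0.006135765592865883
collar 54 [ 0.476  -0.076   0.0359] [0.0314 0.0312 0.0205] 0.04617586804906204
org ((695.1001586914062, -282.4098205566406), (154.63937377929688, 101.4369888305664), 83.33135986328125) [[635.745849609375, -353.31658935546875], [736.49658203125, -365.09619140625], [754.4544677734375, -211.5030517578125], [
[... 477 characters left out ...]
.077 mid [ 0.4797 -0.3876  0.0752] [ 0.4789 -0.387   0.0744]
0.19 59 [0.5727 0.1481 0.2054] [0.562 0.14  0.191] [0.58  0.158 0.215]
0.105 362 [0.5859 0.1389 0.1119] [0.491 0.073 0.105] [0.646 0.227 0.118]
0.074 482 [0.6094 0.131  0.078 ] [0.493 0.059 0.074] [0.66  0.241 0.08 ]
plate 841 [ 0.4691 -0.076   0.0074] [0.1574 0.1572 0.0088] 0.006502949942466252
collar 74 [ 0.4791 -0.0736  0.0348] [0.0353 0.0313 0.0178] 0.04368516012984691
org ((695.7426147460938, -280.796875), (154.43055725097656, 102.1811294555664), 83.76227569580078) [[636.5647583007812, -352.00384521484375], [738.1409301757812, -363.106201171875], [754.9204711914062, -209.58990478515625], [653.3442993164062, -198.487548828125]]
```

```bash
cat >> h.py <<'E'
def tool(yaw,tilt=0):
    a=np.radians(yaw); c,s=np.cos(a),np.sin(a)
    return np.array([[0,-s,c],[0,c,s],[-1,0,0]])@R.from_rotvec([0,np.radians(tilt),0]).as_matrix()
def to(pos,yaw,tilt=0,o=None):
    o=o or get_obs(); Rc=R.from_euler('xyz',o["tcp_rot"],degrees=True).as_matrix()
    d=Rc.T@(np.array(pos)-o["ee_pos"])*1000; r=R.from_matrix(Rc.T@tool(yaw,tilt)).as_rotvec()
    print(np.round(d,1),np.round(r,4), 'rows>=%.1f'%max(np.linalg.norm(d)/50,np.degrees(np.linalg.norm(r))/8.59))
def st():
    o=get_obs(); Rc=R.from_euler('xyz',o["tcp_rot"],degrees=True).as_matrix()
    print('t',round(o["time"],2),'p',np.round(o["ee_pos"],4),'zdir',round(np.degrees(np.arctan2(Rc[1,2],Rc[0,2])),2),'x',np.round(Rc[:,0],3),'F',np.round(o["wrist_force"],1),'T',np.round(o["torque"],2),'op',round(o["opening"],4),'q',np.round(o["q"],1))
E
python3 - <<'E'
from h import *
st(); to([.4785,-.3878,.17],10)
E
```

```text
t 1.45 p [ 0.2126 -0.5073  0.2313] zdir -157.26 x [-0. -0. -1.] F [ 0.4  0.  -0.8] T [-0.01  0.03  0.04] op 0.0856 q [-67.3   5.   10.1  95.1  -0.   90. ]
[  61.3   -7.4 -291.5] [-2.9193e+00  1.0000e-04  1.0000e-04] rows>=19.5
```

```bash
python3 - <<'E'
from h import *
to([.4785,-.3878,.17],190)
E
```

```text
[  61.3   -7.4 -291.5] [ 2.223e-01  0.000e+00 -1.000e-04] rows>=6.0
```

>>> apply_moves(
  rows=[
    [[61,-7,-291,0.222,0,0,0.8],[61,-7,-291,0.222,0,0,0.8],[61,-7,-291,0.222,0,0,0.8],[61,-7,-291,0.222,0,0,0.8],[61,-7,-291,0.222,0,0,0.8],[61,-7,-291,0.222,0,0,0.8],[61,-7,-291,0.222,0,0,0.8],[61,-7,-291,0.222,0,0,0.8],[61,-7,-291,0.222,0,0,0.8]],
  ],
)

```text
time: 2.35
ee_pos: [0.4777, -0.3887, 0.1706]
tcp_rot: [72.5, 90.0, -97.5]
wrist_force: [-0.1, 1.7, 0.6]
opening: 0.068
```

```bash
python3 - <<'E'
from h import *
st()
p=cams.camera("wrist"); save(p,"w1"); W=cloud(p); im=p["pixels"].astype(int)
m=((im[...,2]>140)&(im[...,0]<110)&(im[...,1]<150))
P=W[m]; zt=np.nanpercentile(P[:,2],90); T=P[P[:,2]>zt-.004]
print(zt,T.min(0)/2+T.max(0)/2,T.mean(0),len(T), np.argwhere(m).mean(0))
to([.4785,-.3878,.055],190)
E
```

```text
t 2.35 p [ 0.4777 -0.3887  0.1706] zdir -170.01 x [-0. -0. -1.] F [-0.1  1.7  0.6] T [-0.01 -0.05 -0.04] op 0.068 q [-39.1  13.3  12.8  89.4  -0.  130.9]
0.06726175416282924 [ 0.48675588 -0.38521591  0.06552538] [ 0.48720609 -0.38335767  0.06595912] 3 [183.33333333 310.5       ]
[115.8  -1.1  -1.2] [-0.0009 -0.0002 -0.0005] rows>=2.3
```

View pics/w1.png

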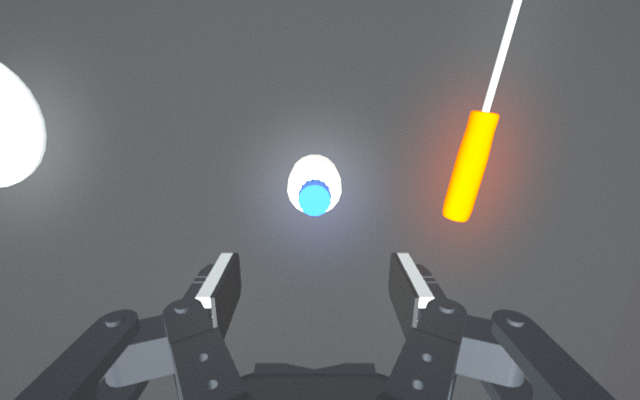

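```bash
python3 - <<'E'
from h import *
p=cams.camera("wrist"); W=cloud(p); im=p["pixels"].astype(int)
print(W[190:206:5,315].round(4))
m=((im[...,2]>200)&(im[...,0]<120)).astype(np.uint8); k,l,s,c=cv2.connectedComponentsWithStats(m); print(s,c)
i=1+np.argmax(s[1:,4]); print(atz(p,c[i],.074))
print(np.nanmedian(cloud(p)[50:100,150:250,2]))
E
```

```text
[[ 0.4858 -0.3873  0.0731]
 [ 0.4822 -0.388   0.0738]
 [ 0.4783 -0.3886  0.0737]
 [ 0.4743 -0.3893  0.0735]]
[[     0      0    640    400 255676]
 [   299    180     31     35    292]
 [   312    187      1      1      1]
 [   309    189      1      1      1]
 [   312    190      1      1      1]
 [   302    192      1      1      1]
 [   304    192      1      1      1]
 [   322    192      1      1      1]
 [   326    193      1      1      1]
 [   301    194      3      2      3]
 [   307    194      1      1      1]
 [   312    195      2      1      2]
 [   318    195      1      1      1]
 [   323    194      1      1      1]
 [   302    196      2      2      2]
 [   306    196      1      1      1]
 [   319    197      1      1      1]
 [   321    197      1      1      1]
 [   324    197      1      1      1]
 [   306    199      1      1      1]
 [   311    198      1      2      2]
 [   313    198      1      1      1]
 [   323    199      1      2      2]
 [   318    200      1      1      1]
 [   320    200      1      1      1]
 [   307    202      1      1      1]
 [ 
[... 181 characters left out ...]
 [302.         192.        ]
 [304.         192.        ]
 [322.         192.        ]
 [326.         193.        ]
 [302.         194.33333333]
 [307.         194.        ]
 [312.5        195.        ]
 [318.         195.        ]
 [323.         194.        ]
 [302.5        196.5       ]
 [306.         196.        ]
 [319.         197.        ]
 [321.         197.        ]
 [324.         197.        ]
 [306.         199.        ]
 [311.         198.5       ]
 [313.         198.        ]
 [323.         199.5       ]
 [318.         200.        ]
 [320.         200.        ]
 [307.         202.        ]
 [309.5        203.        ]]
[ 0.47964669 -0.38710904  0.074     ]
-0.00032760523061703406
```

>>> apply_moves(
  rows=[
    [[50,-1,-1,0,0,0,0.7],[90,-1,-1,0,0,0,0.7],[110,-1,-1,0,0,0,0.7],[110,-1,-1,0,0,0,0.6],[110,-1,-1,0,0,0,0.15],[110,-1,-1,0,0,0,0.15],[110,-1,-1,0,0,0,0.15],[110,-1,-1,0,0,0,0.15],[110,-1,-1,0,0,0,0.15]],
  ],
  newtons=50,
)

```text
time: 3.35
ee_pos: [0.4791, -0.389, 0.0635]
tcp_rot: [125.2, 89.7, -44.8]
wrist_force: [-1.2, -0.2, 7.3]
opening: 0.0212
```

```bash
python3 - <<'E'
from h import *
st()
p=cams.camera("wrist"); save(p,"w2")
to([.5208,.1394,.24],10)
E
```

```text
t 3.35 p [ 0.4791 -0.389   0.0635] zdir -170.08 x [ 0.003 -0.003 -1.   ] F [-1.2 -0.2  7.3] T [-0.    0.27 -0.04] op 0.0212 q [-39.1  13.8   1.6  77.5  -0.  131. ]
[-178.1 -512.6 -132.6] [ 3.1402 -0.0059  0.0041] rows>=20.9
```

View pics/w2.png

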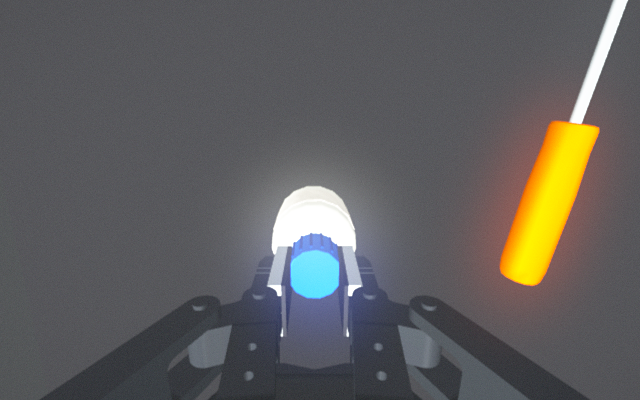

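>>> apply_moves(
  rows=[
    [[0,0,0,0,0,0,0.15],[0,0,0,0,0,0,0.15]],
  ],
)

```text
time: 3.6
ee_pos: [0.4795, -0.3894, 0.0645]
tcp_rot: [126.9, 89.6, -43.2]
wrist_force: [0.2, 0.2, -1.4]
opening: 0.0216
```

```bash
python3 - <<'E'
from h import *
st()
p=cams.camera("scene"); save(p,"s2",(150,180,250,250),6)
p=cams.camera("wrist"); save(p,"w3",(220,170,420,350),4)
E
```

```text
t 3.6 p [ 0.4795 -0.3894  0.0645] zdir -170.08 x [ 0.005 -0.004 -1.   ] F [ 0.2  0.2 -1.4] T [-0.01  0.04 -0.01] op 0.0216 q [-39.1  13.8   1.6  77.5  -0.  131. ]
```

View pics/s2.png

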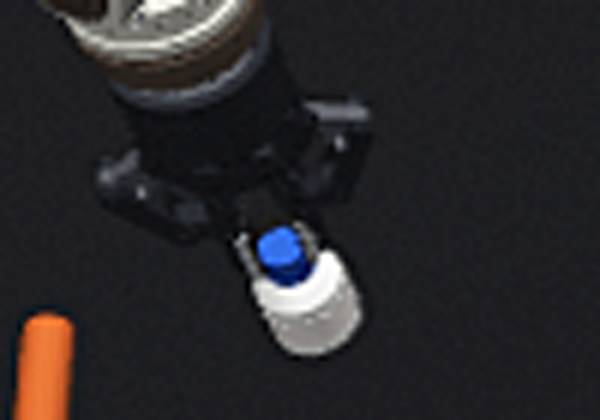

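View pics/w3.png

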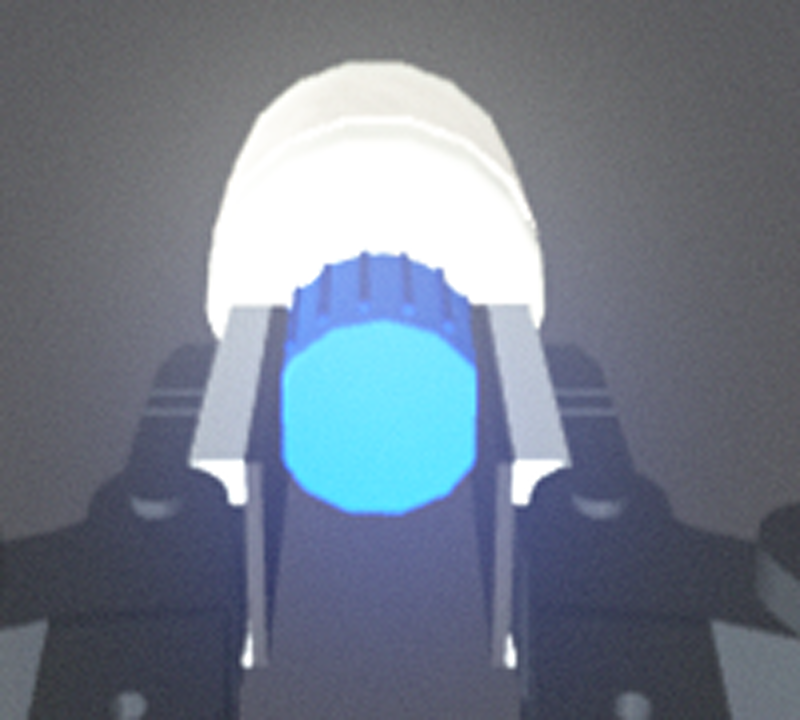

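```bash
python3 - <<'E'
from h import *
to([.5208,.1394,.255],10); to([.4791,-.389,.255],190)
E
```

```text
[-192.9 -512.6 -132.6] [ 3.1402 -0.0063  0.0046] rows>=20.9
[-191.3    0.7   -0.5] [-0.0014 -0.0029 -0.004 ] rows>=3.8
```

>>> apply_moves(
  rows=[
    [[-20,0,0,0,0,0,0.15],[-50,0,0,0,0,0,0.15],[-90,0,0,0,0,0,0.15],[-130,0,0,-0.15,0,0,0.15],[-170,0,0,-0.3,0,0,0.15],[-190,0,0,-0.45,0,0,0.15],[-192,0,0,-0.6,0,0,0.15]],
  ],
)

```text
time: 4.4
ee_pos: [0.4791, -0.3889, 0.2593]
tcp_rot: [93.6, 89.4, -41.7]
wrist_force: [-0.2, -0.2, -1.5]
opening: 0.0215
```

```bash
python3 - <<'E'
from h import *
st()
p=cams.camera("wrist"); save(p,"w4",(160,120,480,400),2)
to([.5208,.1394,.255],10)
E
```

```text
t 4.4 p [ 0.4791 -0.3889  0.2593] zdir -135.34 x [ 0.007 -0.006 -1.   ] F [-0.2 -0.2 -1.5] T [ 0.01 -0.05  0.05] op 0.0215 q [-39.1  14.8  24.5  99.1  -0.   96.3]
[ 3.000e-01 -3.425e+02 -4.042e+02] [-2.5274  0.0099 -0.0037] rows>=16.9
```

View pics/w4.png

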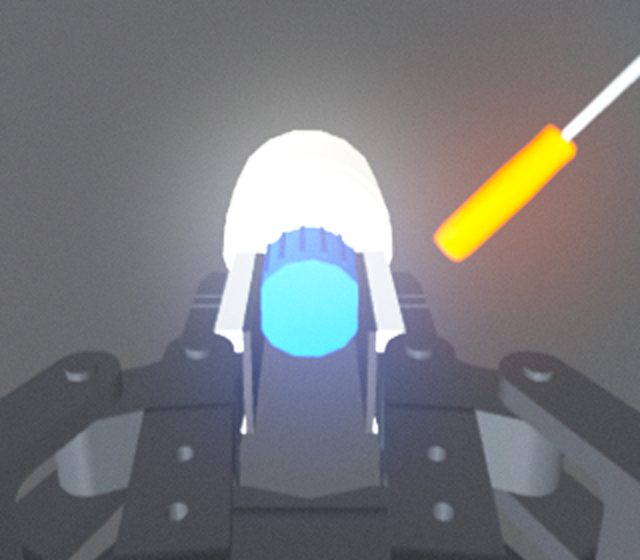

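>>> apply_moves(
  rows=[
    [[0,-45,-45,-0.3,0,0,0.15],[0,-85,-85,-0.6,0,0,0.15],[0,-120,-130,-0.9,0,0,0.15],[0,-155,-175,-1.2,0,0,0.15],[0,-190,-220,-1.5,0,0,0.15],[0,-225,-260,-1.8,0,0,0.15],[0,-260,-305,-2.1,0,0,0.15],[0,-300,-350,-2.4,0,0,0.15],[0,-342,-404,-2.52,0.01,0,0.15],[0,-342,-404,-2.52,0.01,0,0.15],[0,-342,-404,-2.52,0.01,0,0.15],[0,-342,-404,-2.52,0.01,0,0.15],[0,-342,-404,-2.52,0.01,0,0.15],[0,-342,-404,-2.52,0.01,0,0.15],[0,-342,-404,-2.52,0.01,0,0.15],[0,-342,-404,-2.52,0.01,0,0.15],[0,-342,-404,-2.52,0.01,0,0.15],[0,-342,-404,-2.52,0.01,0,0.15]],
  ],
)

```text
time: 6.25
ee_pos: [0.5209, 0.1389, 0.2546]
tcp_rot: [29.6, 89.9, 39.1]
wrist_force: [0.2, 1.0, -0.1]
opening: 0.0214
```

```bash
python3 - <<'E'
from h import *
st()
p=cams.camera("wrist"); save(p,"w5")
p=cams.camera("top"); save(p,"t5",(210,130,330,250),5)
p=cams.camera("scene"); save(p,"s5",(310,130,450,260),5)
to([.5208,.1394,.148],10)
E
```

```text
t 6.25 p [0.5209 0.1389 0.2546] zdir 9.54 x [ 0.001  0.001 -1.   ] F [ 0.2  1.  -0.1] T [0.   0.03 0.03] op 0.0214 q [14.9  4.  11.6 97.6  0.   5.4]
[106.9   0.4  -0.3] [-0.0124  0.002  -0.0009] rows>=2.1
```

View pics/w5.png

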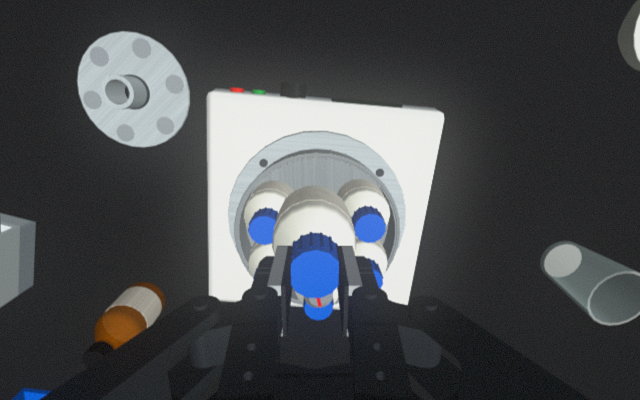

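View pics/s5.png

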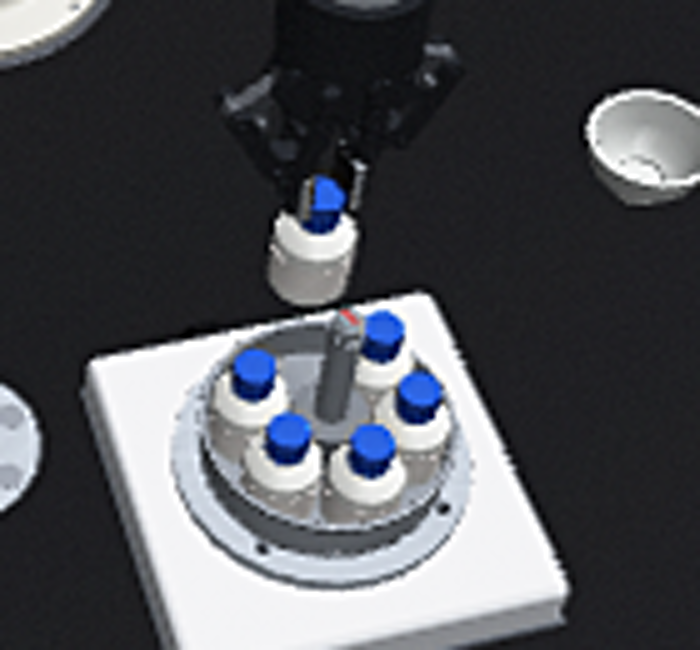

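```bash
python3 - <<'E'
from h import *
for n in("scene","top","wrist"):
    p=cams.camera(n); W=cloud(p); im=p["pixels"].astype(int)
    m=((im[...,2]>120)&(im[...,0]<110)&(im[...,1]<170)&(im[...,2]>im[...,0]+70)).astype(np.uint8)
    k,lab,s,ce=cv2.connectedComponentsWithStats(m)
    for i in range(1,k):
        P=W[lab==i]; P=P[~np.isnan(P[:,0])]
        if len(P)<20 or len(P)>4000: continue
        zt=np.percentile(P[:,2],90); T=P[P[:,2]>zt-.005]
        print(n,np.round(ce[i]),len(P),round(zt,4),np.round((T.min(0)+T.max(0))/2,4))
    if n=="wrist":
        # red line
        r=(im[...,0]>150)&(im[...,1]<90)&(im[...,2]<90); a=np.argwhere(r); a=a[(a[:,0]>250)]; print(a.mean(0),len(a),np.round(np.nanmedian(W[r&(np.arange(400)[:,None]>250)],0),4))
E
```

```text
scene [375. 168.] 36 0.2679 [0.5226 0.1416 0.266 ]
scene [386. 195.] 43 0.1581 [0.5379 0.1875 0.1566]
scene [361. 203.] 50 0.1594 [0.5535 0.1048 0.158 ]
scene [394. 207.] 47 0.1582 [0.5854 0.1957 0.1566]
scene [367. 216.] 52 0.1588 [0.6007 0.1128 0.1567]
scene [384. 218.] 54 0.1585 [0.6161 0.1581 0.1572]
scene [310. 382.] 2645 0.0604 [ 0.9802 -0.1192  0.0705]
top [357.  69.] 1694 0.0608 [ 0.9789 -0.1199  0.0642]
top [276. 174.] 57 0.1588 [0.5991 0.1107 0.1577]
wrist [263. 227.] 674 0.1563 [0.5517 0.1024 0.1546]
wrist [370. 226.] 724 0.1563 [0.5363 0.1861 0.1546]
wrist [315. 270.] 2284 0.2659 [0.5207 0.1395 0.265 ]
wrist [377. 275.] 148 0.1562 [0.5492 0.1846 0.2191]
wrist [318. 311.] 357 0.1564 [0.601  0.1576 0.1812]
wrist [ 34. 395.] 170 0.0062 [ 0.9467 -0.2209  0.0043]
[302.         319.15789474] 19 [0.5709 0.1511 0.2129]
```

>>> apply_moves(
  rows=[
    [[30,0,-1,-0.012,0,0,0.15],[55,0,-1,-0.012,0,0,0.15],[65,0,-1,-0.012,0,0,0.15],[75,0,-1,-0.012,0,0,0.15],[85,0,-1,-0.012,0,0,0.15],[92,0,-1,-0.012,0,0,0.15],[98,0,-1,-0.012,0,0,0.15],[98,0,-1,-0.012,0,0,0.15]],
  ],
)

```text
time: 7.35
ee_pos: [0.5201, 0.1388, 0.1566]
tcp_rot: [25.3, 89.9, 35.4]
wrist_force: [-0.3, -1.1, -1.1]
opening: 0.0216
```

```bash
python3 - <<'E'
from h import *
st()
p=cams.camera("scene"); save(p,"s6",(310,130,450,260),5)
E
```

```text
t 7.35 p [0.5201 0.1388 0.1566] zdir 10.12 x [ 0.002  0.001 -1.   ] F [-0.3 -1.1 -1.1] T [ 0.    0.03 -0.  ] op 0.0216 q [14.9  2.4 -0.9 86.6  0.   4.8]
```

View pics/s6.png

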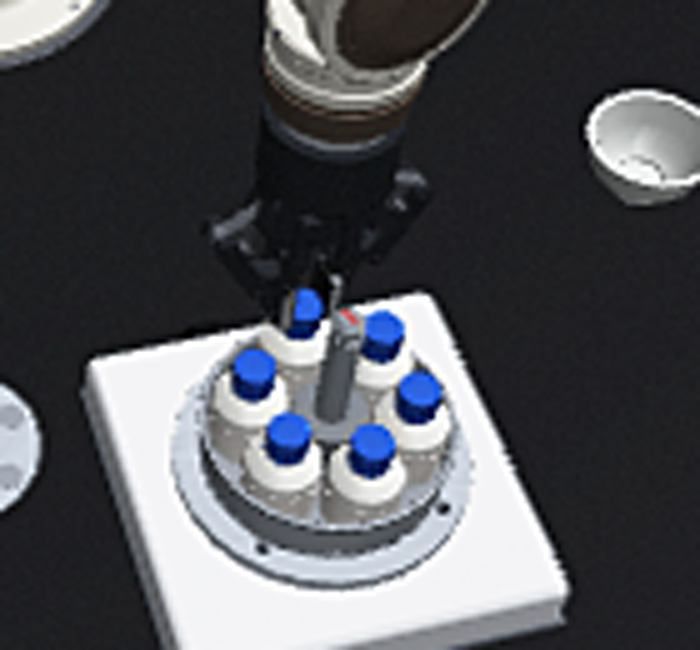

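Entering cleanly, with no side force. Next I lower it the last 11 mm and release.

>>> apply_moves(
  rows=[
    [[5,0,0,0,0,0,0.15],[9,0,0,0,0,0,0.15],[11,0,0,0,0,0,0.15],[11,0,0,0,0,0,0.15]],
  ],
)

```text
time: 7.8
ee_pos: [0.5202, 0.1388, 0.1459]
tcp_rot: [20.7, 89.9, 30.8]
wrist_force: [0.9, -0.1, -0.4]
opening: 0.0213
```

```bash
python3 - <<'E'
from h import *
st()
E
```

```text
t 7.8 p [0.5202 0.1388 0.1459] zdir 10.12 x [ 0.002  0.001 -1.   ] F [ 0.9 -0.1 -0.4] T [-0.03 -0.01  0.05] op 0.0213 q [14.9  2.4 -2.1 85.4  0.   4.8]
```

>>> apply_moves(
  rows=[
    [[1,0,0,0,0,0,0.15],[2,0,0,0,0,0,0.15],[2,0,0,0,0,0,0.45],[2,0,0,0,0,0,0.45],[1,0,0,0,0,0,0.45],[-10,0,0,0,0,0,0.5],[-40,0,0,0,0,0,0.5],[-90,0,0,0,0,0,0.5],[-110,0,0,0,0,0,0.5]],
  ],
)

```text
time: 8.7
ee_pos: [0.5204, 0.1388, 0.261]
tcp_rot: [10.2, 89.6, 20.3]
wrist_force: [0.3, 0.4, 0.8]
opening: 0.0424
```

```bash
cat >> h.py <<'E'
def caps(n):
    p=cams.camera(n); W=cloud(p); im=p["pixels"].astype(int)
    m=((im[...,2]>120)&(im[...,0]<110)&(im[...,2]>im[...,0]+70)).astype(np.uint8)
    k,lab,s,ce=cv2.connectedComponentsWithStats(m); C=[]
    for i in range(1,k):
        P=W[lab==i]; P=P[~np.isnan(P[:,0])]
        if len(P)<20 or len(P)>4000: continue
        zt=np.percentile(P[:,2],90); T=P[P[:,2]>zt-.005]; C.append((T.min(0)+T.max(0))/2)
        print(n,np.round(ce[i]),len(P),round(zt,4),np.round(C[-1],4))
    return p,np.array(C)
E
python3 - <<'E'
from h import *
st()
for n in("wrist","scene"):
    p,C=caps(n); save(p,n+"7"); C=C[(abs(C[:,2]-.157)<.01)]; print(C.mean(0), np.hypot(*(C-C.mean(0)).T[:2]).round(4))
to([.4745,-.075,.10],10)
E
```

```text
t 8.7 p [0.5204 0.1388 0.261 ] zdir 10.12 x [ 0.007  0.003 -1.   ] F [0.3 0.4 0.8] T [-0.01 -0.02 -0.01] op 0.0424 q [14.9  3.8 12.1 97.9  0.   4.8]
wrist [313. 197.] 795 0.1564 [0.521  0.1388 0.1544]
wrist [265. 225.] 771 0.1563 [0.5523 0.1044 0.1545]
wrist [368. 225.] 714 0.1564 [0.5365 0.1868 0.1549]
wrist [275. 275.] 355 0.1562 [0.5719 0.1198 0.2094]
wrist [356. 278.] 144 0.1564 [0.56   0.1769 0.2071]
wrist [317. 307.] 371 0.1563 [0.6179 0.1589 0.1548]
wrist [ 32. 390.] 265 0.0077 [ 0.9549 -0.2214  0.0081]
[0.55692506 0.14724124 0.15465038] [0.0369 0.043  0.0446 0.0621]
scene [369. 193.] 45 0.1585 [0.5216 0.1391 0.157 ]
scene [386. 195.] 42 0.1586 [0.5389 0.1874 0.1578]
scene [361. 203.] 49 0.1587 [0.5541 0.1049 0.1577]
scene [394. 207.] 47 0.1586 [0.5848 0.1955 0.1568]
scene [367. 216.] 52 0.1587 [0.6005 0.1128 0.1572]
scene [384. 218.] 53 0.1579 [0.6163 0.1582 0.1558]
scene [310. 382.] 2640 0.0604 [ 0.9801 -0.119   0.0702]
[0.56939431 0.14967249 0.15703715] [0.0489 0.0485 0.0473 0.0484 0.0482 0.0477]
[ 159.3 -202.7  -84.7] [ 0.0021  0.0082 -0.0014] rows>=5.4
```

View pics/wrist7.png

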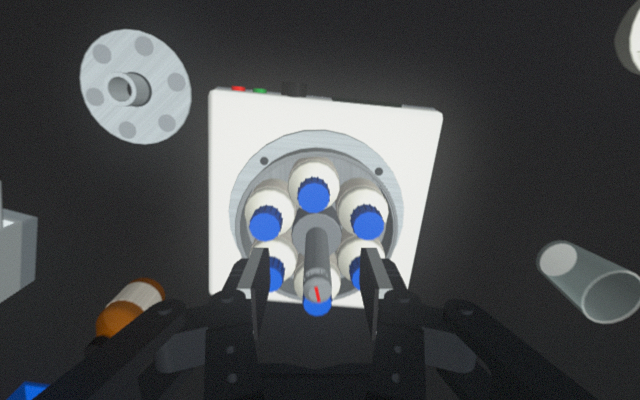

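>>> apply_moves(
  rows=[
    [[0,-40,-15,0,0,0,0.8],[100,-203,-85,0.002,0.008,0,0.8],[100,-203,-85,0.002,0.008,0,0.8],[100,-203,-85,0.002,0.008,0,0.8],[100,-203,-85,0.002,0.008,0,0.8],[100,-203,-85,0.002,0.008,0,0.8],[100,-203,-85,0.002,0.008,0,0.8]],
  ],
)

```text
time: 9.5
ee_pos: [0.473, -0.0763, 0.1584]
tcp_rot: [125.3, 89.9, 135.2]
wrist_force: [0.3, 0.1, 1.2]
opening: 0.0687
```

```bash
python3 - <<'E'
from h import *
st()
p=cams.camera("wrist"); save(p,"w8"); W=cloud(p)
Z=W[...,2]; near=np.hypot(W[...,0]-.4745,W[...,1]+.075)<.09
q=W[near&(Z>.003)&(Z<.01)]; h=cv2.convexHull((q[:,:2]*1000).astype(np.float32)); print('plate',cv2.minEnclosingCircle(h),len(q),np.median(q[:,2]), cv2.fitEllipse(h))
q=W[near&(Z>.034)&(Z<.042)]; h=cv2.convexHull((q[:,:2]*1000).astype(np.float32)); print('collar',cv2.minEnclosingCircle(h),len(q),np.median(q[:,2]))
E
```

```text
t 9.5 p [ 0.473  -0.0763  0.1584] zdir 9.86 x [-0.002  0.002 -1.   ] F [0.3 0.1 1.2] T [ 0.03 -0.07  0.01] op 0.0687 q [ -9.2  -5.5  -8.4  87.2   0.1 -19.1]
plate ((476.78302001953125, -73.67166900634766), 61.858543395996094) 12080 0.005648573697199427 ((476.64227294921875, -73.6673812866211), (123.10652923583984, 123.15589141845703), 45.07329177856445)
collar ((476.7055969238281, -73.66636657714844), 17.142383575439453) 676 0.037435776524507025
```

View pics/w8.png

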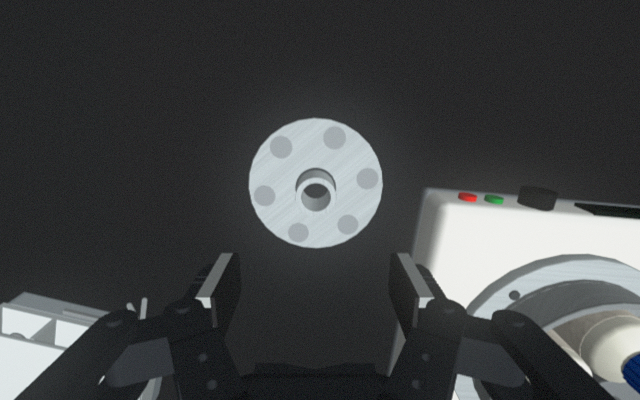

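```bash
python3 - <<'E'
from h import *
to([.4767,-.0737,.014],10)
E
```

```text
[145.3   0.9   3.2] [-0.0009  0.     -0.0018] rows>=2.9
```

>>> apply_moves(
  rows=[
    [[40,1,4,0,0,-0.002,0.8],[80,1,3,0,0,-0.002,0.8],[120,1,3,0,0,-0.002,0.8],[143,1,3,0,0,-0.002,0.8],[145,1,3,0,0,-0.002,0.6],[145,1,3,0,0,-0.002,0.2],[145,1,3,0,0,-0.002,0.2],[145,1,3,0,0,-0.002,0.2],[145,1,3,0,0,-0.002,0.2],[145,1,3,0,0,-0.002,0.2],[145,1,3,0,0,-0.002,0.2]],
  ],
  newtons=80,
)

```text
time: 10.65
ee_pos: [0.4778, -0.0733, 0.0164]
tcp_rot: [-4.1, 89.8, 5.8]
wrist_force: [-1.2, 3.9, 6.7]
opening: 0.032
```

```bash
python3 - <<'E'
from h import *
st()
to([.5,-.07,.24],10); to([.569,.149,.25],10)
E
```

```text
t 10.65 p [ 0.4778 -0.0733  0.0164] zdir 9.97 x [ 0.004  0.    -1.   ] F [-1.2  3.9  6.7] T [ 0.72  0.12 -0.  ] op 0.032 q [ -8.8  -2.8 -21.7  70.9   0.1 -18.7]
[-223.5   -0.6   23.2] [-0.0005  0.0035  0.0003] rows>=4.5
[-233.1  203.1  129.1] [-0.0005  0.0035  0.0003] rows>=6.7
```

>>> apply_moves(
  rows=[
    [[-15,0,0,0,0,0,0.2],[-50,0,0,0,0,0,0.2],[-90,0,0,0,0,0,0.2],[-135,0,0,0,0,0,0.2],[-180,0,0,0,0,0,0.2],[-220,0,0,0,0,0,0.2],[-245,0,0,0,0,0,0.2],[-245,0,0,0,0,0,0.2]],
  ],
)

```text
time: 11.45
ee_pos: [0.4781, -0.0737, 0.2658]
tcp_rot: [-14.3, 89.4, -4.4]
wrist_force: [-0.5, 0.6, -3.5]
opening: 0.0319
```

```bash
cat >> h.py <<'E'
def plate(p,pos,zr):
    W=cloud(p); im=p["pixels"].astype(int); Z=W[...,2]
    near=(np.hypot(W[...,0]-pos[0],W[...,1]-pos[1])<.075)&(Z>zr[0])&(Z<zr[1])
    q=W[near]; q=q[np.argsort(q[:,2])]
    A=np.c_[q[:,:2]-q[:,:2].mean(0),np.ones(len(q))]
    w=np.ones(len(q),bool)
    for _ in range(4):
        s=np.linalg.lstsq(A[w],q[w,2],rcond=None)[0]; w=abs(A@s-q[:,2])<.003
    h=cv2.convexHull((q[w,:2]*1000).astype(np.float32)); c,r=cv2.minEnclosingCircle(h)
    print('plane slope',np.round(s[:2],4),'z',round(s[2],4),'n',w.sum(),'centre',np.round(c,1),'r',round(r,1))
E
python3 - <<'E'
from h import *
st(); o=get_obs(); e=o["ee_pos"]
for n in("wrist","scene","top"):
    p=cams.camera(n); save(p,n+"9"); plate(p,e,(e[2]-.025,e[2]+.01))
to([.569,.149,.262],10)
E
```

```text
t 11.45 p [ 0.4781 -0.0737  0.2658] zdir 9.96 x [ 0.01  -0.001 -1.   ] F [-0.5  0.6 -3.5] T [-0.04  0.   -0.01] op 0.0319 q [ -8.8  -3.8   5.1  98.3   0.  -18.8]
plane slope [0.009 0.   ] z 0.2548 n 29183 centre [477.7 -73. ] r 62.4
plane slope [ 0.0037 -0.0016] z 0.2533 n 801 centre [478.7 -73.1] r 62.2h.py:45: RuntimeWarning: Mean of empty slice.
  A=np.c_[q[:,:2]-q[:,:2].mean(0),np.ones(len(q))]
  ret = um.true_divide(
Traceback (most recent call last):
  File "h.py", line 49, in plate
    h=cv2.convexHull((q[w,:2]*1000).astype(np.float32)); c,r=cv2.minEnclosingCircle(h)
                                                             ~~~~~~~~~~~~~~~~~~~~~~^^^
cv2.error: OpenCV(4.12.0) /io/opencv/modules/imgproc/src/shapedescr.cpp:201: error: (-215:Assertion failed) count >= 0 && (depth == CV_32F || depth == CV_32S) in function 'minEnclosingCircle'
```

View pics/wrist9.png

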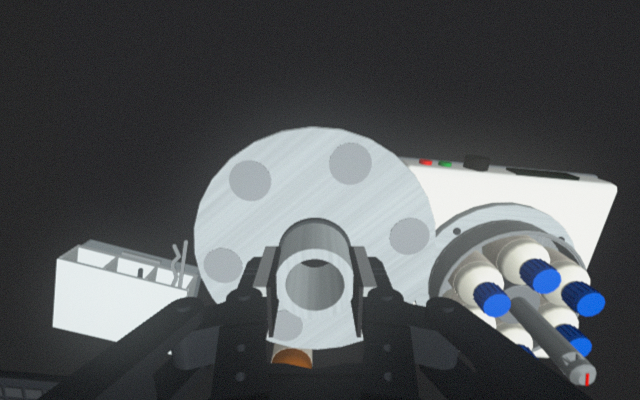

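```bash
python3 - <<'E'
from h import *
to([.5687,.1487,.262],10)
E
```

```text
[ -1.2 202.9 129. ] [-0.0006  0.0025 -0.    ] rows>=4.8
```

>>> apply_moves(
  rows=[
    [[-1,40,25,0,0.002,0,0.2],[-1,80,51,0,0.002,0,0.2],[-1,120,76,0,0.002,0,0.2],[-1,160,102,0,0.002,0,0.2],[-1,190,120,0,0.002,0,0.2],[-1,203,129,0,0.002,0,0.2],[-1,203,129,0,0.002,0,0.2],[-1,203,129,0,0.002,0,0.2]],
  ],
)

```text
time: 12.4
ee_pos: [0.5683, 0.1482, 0.2607]
tcp_rot: [-161.1, 89.9, -151.1]
wrist_force: [-0.8, -0.6, -3.1]
opening: 0.032
```

```bash
python3 - <<'E'
from h import *
st(); o=get_obs(); e=o["ee_pos"]
for n in("wrist","scene"):
    p=cams.camera(n); save(p,n+"10",(180,100,460,380) if n=="wrist" else (310,130,450,260),2 if n=="wrist" else 4); plate(p,e,(e[2]-.025,e[2]+.01))
    print([np.round(proj(p,[.5687,.1492,z]),1) for z in(.2,.2125)])
st()
E
```

```text
t 12.4 p [0.5683 0.1482 0.2607] zdir 9.98 x [-0.001 -0.001 -1.   ] F [-0.8 -0.6 -3.1] T [ 0.05 -0.01  0.01] op 0.032 q [14.6 11.2 20.3 99.2 -0.   4.7]
plane slope [-0.0029 -0.0003] z 0.2498 n 29178 centre [567.5 148.9] r 62.1
[array([314.5, 218.8]), array([314.5, 226.1])]
plane slope [-0.0041  0.0018] z 0.2513 n 864 centre [567.2 147. ] r 63.2
[array([378.5, 196. ]), array([379.1, 193.2])]
t 12.5 p [0.5683 0.1476 0.2616] zdir 9.9 x [-0. -0. -1.] F [ 0.6  0.6 -3. ] T [-0.01 -0.01 -0.02] op 0.0318 q [14.6 11.1 20.3 99.2 -0.   4.7]
```

View pics/wrist10.png

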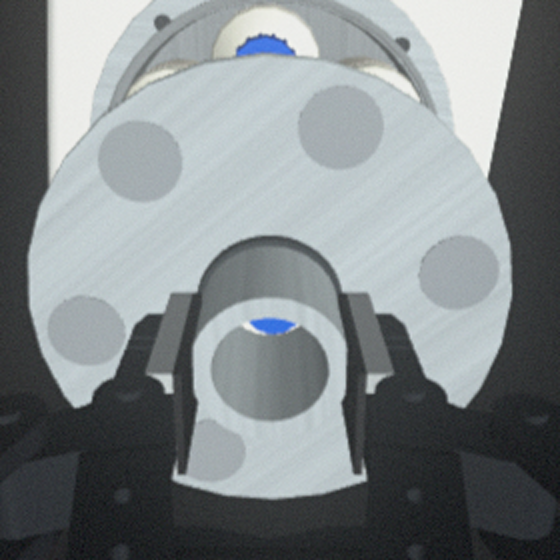

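View pics/scene10.png

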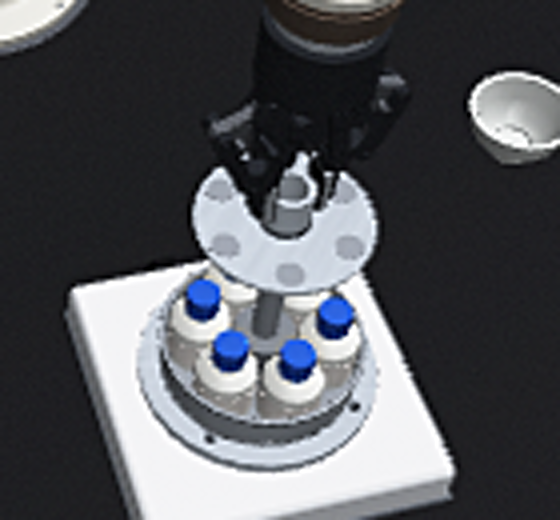

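>>> apply_moves(
  rows=[
    [[15,1,1,0,0,0,0.2],[26,1,1,0,0,0,0.2],[31,1,1,0,0,0,0.2],[35,1,1,0,0,0,0.2],[39,1,1,0,0,0,0.2],[43,1,1,0,0,0,0.2],[46,1,1,0,0,0,0.2]],
  ],
)

```text
time: 13.2
ee_pos: [0.5692, 0.1488, 0.2155]
tcp_rot: [-60.4, 90.0, -50.5]
wrist_force: [-0.6, 0.4, -2.7]
opening: 0.0322
```

```bash
python3 - <<'E'
from h import *
st()
p=cams.camera("wrist"); save(p,"w11",(180,100,460,380),2)
st()
E
```

```text
t 13.2 p [0.5692 0.1488 0.2155] zdir 9.9 x [ 0. -0. -1.] F [-0.6  0.4 -2.7] T [ 0.03  0.02 -0.06] op 0.0322 q [14.7 10.  13.9 93.9 -0.   4.8]
t 13.25 p [0.5691 0.1487 0.215 ] zdir 9.9 x [-0. -0. -1.] F [ 0.9 -0.1 -4.3] T [-0.05 -0.02 -0.05] op 0.0318 q [14.7 10.  13.9 93.9 -0.   4.8]
```

View pics/w11.png

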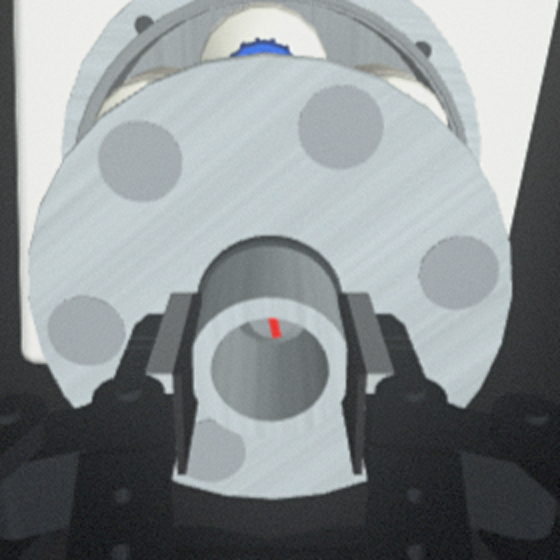

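>>> apply_moves(
  rows=[
    [[6,0,0,0,0,0,0.2],[13,0,0,0,0,0,0.2],[20,0,0,0,0,0,0.2],[27,0,0,0,0,0,0.2],[33,0,0,0,0,0,0.2],[37,0,0,0,0,0,0.2],[39,0,0,0,0,0,0.2],[40,0,0,0,0,0,0.2]],
  ],
)

```text
time: 14.05
ee_pos: [0.5691, 0.1487, 0.1749]
tcp_rot: [-147.0, 90.0, -137.1]
wrist_force: [0.2, 0.3, -3.4]
opening: 0.0321
```

```bash
python3 - <<'E'
from h import *
st()
E
```

```text
t 14.05 p [0.5691 0.1487 0.1749] zdir 9.9 x [-0. -0. -1.] F [ 0.2  0.3 -3.4] T [-0.    0.01  0.02] op 0.0321 q [14.7  9.5  8.8 89.3 -0.   4.8]
```

>>> apply_moves(
  rows=[
    [[1,0,0,0,0,0,0.2],[2,0,0,0,0,0,0.2],[3,0,0,0,0,0,0.2],[3,0,0,0,0,0,0.6],[3,0,0,0,0,0,0.7],[1,0,0,0,0,0,0.8],[-3,0,0,0,0,0,0.8],[-30,0,0,0,0,0,0.8],[-70,0,0,0,0,0,0.8],[-100,0,-30,0,0,0,0.8],[-100,0,-60,0,0,0,0.8],[-100,0,-60,0,0,0,0.8]],
  ],
)

```text
time: 15.25
ee_pos: [0.5081, 0.1382, 0.2775]
tcp_rot: [0.3, 89.9, 10.2]
wrist_force: [0.5, 0.7, 0.0]
opening: 0.0683
```

```bash
python3 - <<'E'
from h import *
st()
p=cams.camera("wrist"); save(p,"w12",(160,100,480,380),2); plate(p,[.569,.149],(.15,.175))
W=cloud(p); im=p["pixels"].astype(int)
r=((im[...,0]>130)&(im[...,1]<90)&(im[...,2]<90)).astype(np.uint8)
k,l,s,c=cv2.connectedComponentsWithStats(r)
for i in range(1,k):
    if s[i,4]>8:
        uv=np.argwhere(l==i)[:,::-1].astype(np.float32); P=np.array([atz(p,x,.2125)[:2] for x in uv])
        d=np.linalg.svd(P-P.mean(0))[2][0]; print(s[i,4],c[i],np.round(P.mean(0),4),'ang',np.degrees(np.arctan2(d[1],d[0])),'ext',np.ptp((P-P.mean(0))@d),'depthz',np.nanmedian(W[l==i],0))
p=cams.camera("scene"); save(p,"s12",(310,130,450,260),4); plate(p,[.569,.149],(.15,.175))
E
```

```text
t 15.25 p [0.5081 0.1382 0.2775] zdir 9.92 x [ 0.002  0.    -1.   ] F [0.5 0.7 0. ] T [-0.02 -0.05 -0.01] op 0.0683 q [ 15.2   2.9  13.1 100.   -0.    5.3]
plane slope [0.0006 0.0007] z 0.1616 n 12159 centre [568.3 149.3] r 62.2
48 [241.22916667 101.5       ] [0.444  0.0834] ang 98.58991391283762 ext 0.00719502485593172 depthz [0.45368438 0.04880525 0.04620115]
31 [315.16129032 295.03225806] [0.5681 0.15  ] ang 21.89585584147748 ext 0.01035610305456718 depthz [0.56773807 0.15005642 0.21254784]
plane slope [0.0031 0.0018] z 0.1627 n 934 centre [569.5 149.8] r 62.8
```

View pics/w12.png

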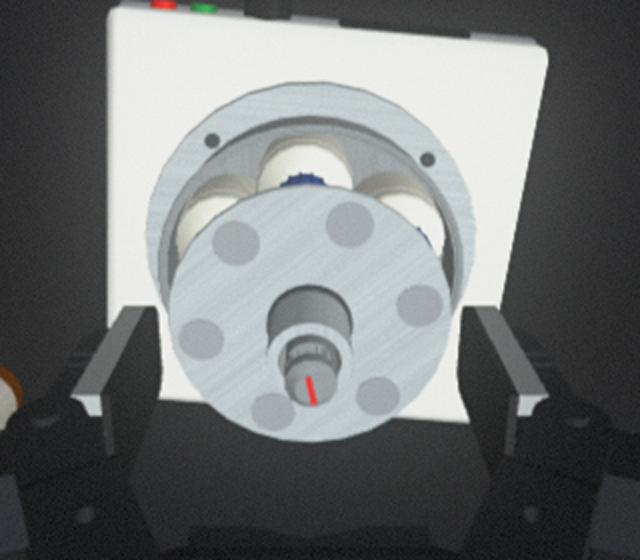

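View pics/s12.png

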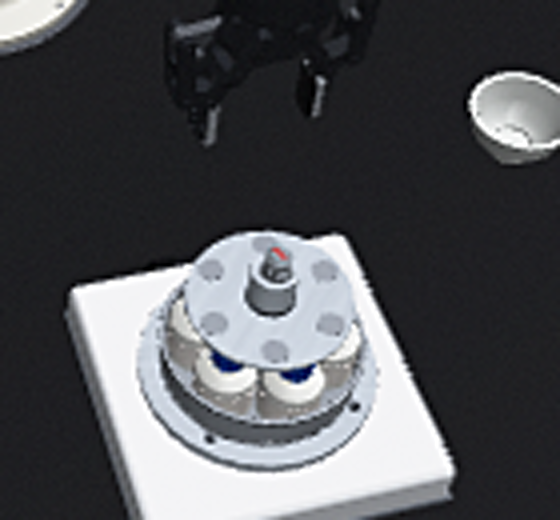

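```bash
python3 - <<'E'
from h import *
to([.6045,.1564,.225],10)
E
```

```text
[50.8  1.4 96.2] [-0.0016  0.001   0.0001] rows>=2.2
```

>>> apply_moves(
  rows=[
    [[0,1,40,0,0,0,0.8],[0,1,80,0,0,0,0.8],[25,1,96,0,0,0,0.8],[51,1,96,0,0,0,0.8],[51,1,96,0,0,0,0.8],[51,1,96,0,0,0,0.8]],
  ],
)

```text
time: 15.95
ee_pos: [0.6043, 0.1559, 0.2246]
tcp_rot: [-142.5, 90.0, -132.6]
wrist_force: [-0.6, 0.6, -0.0]
opening: 0.0685
```

```bash
cat >> h.py <<'E'
def redline(p,zz=.2125):
    W=cloud(p); im=p["pixels"].astype(int)
    r=((im[...,0]>110)&(im[...,0]>im[...,1]+50)&(im[...,0]>im[...,2]+50)).astype(np.uint8)
    k,l,s,c=cv2.connectedComponentsWithStats(r)
    for i in range(1,k):
        if s[i,4]>15:
            uv=np.argwhere(l==i)[:,::-1].astype(np.float32); P=np.array([atz(p,x,zz)[:2] for x in uv])
            d=np.linalg.svd(P-P.mean(0))[2][0]; t=(P-P.mean(0))@d; print(s[i,4],np.round(c[i],1),'mid',np.round(P.mean(0)+d*(t.min()+t.max())/2,4),'ang',np.degrees(np.arctan2(d[1],d[0])),'ext',np.ptp(t),'depth',np.nanmedian(W[l==i],0))
E
python3 - <<'E'
from h import *
st()
p=cams.camera("wrist"); save(p,"w13"); redline(p)
im=p["pixels"]; W=cloud(p)
# spindle top face
m=(abs(W[...,2]-.2125)<.003)&(np.hypot(W[...,0]-.568,W[...,1]-.15)<.02); q=W[m]
print(len(q),cv2.minEnclosingCircle((q[:,:2]*1000).astype(np.float32)),np.median(q[:,2]))
m=(abs(W[...,2]-.194)<.003)&(np.hypot(W[...,0]-.568,W[...,1]-.15)<.025); q=W[m]
print('collar',len(q),cv2.minEnclosingCircle((q[:,:2]*1000).astype(np.float32)))
E
```

```text
t 15.95 p [0.6043 0.1559 0.2246] zdir 9.91 x [-0. -0. -1.] F [-0.6  0.6 -0. ] T [-0.01  0.03  0.01] op 0.0685 q [14.5 15.5 21.3 95.9 -0.   4.6]
117 [313.6 181.9] mid [0.5681 0.15  ] ang 21.62655879357224 ext 0.01132176453385642 depth [0.56808412 0.14995919 0.21244161]
1191 [ 84.5 279.5] mid [0.6414 0.0397] ang 130.72855533533323 ext 0.023811803079471783 depth [ 0.73498438 -0.04601762  0.08171776]
890 ((568.1348266601562, 149.97706604003906), 9.44468879699707) 0.21168153586991925
collar 1489 ((568.2836303710938, 149.57008361816406), 17.119234085083008)
```

View pics/w13.png

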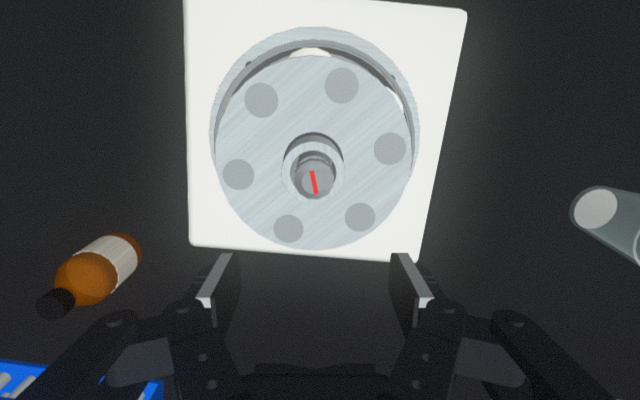

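```bash
python3 - <<'E'
from h import *
to([.650,-.222,.17],-6.5)
E
```

```text
[  55.9 -380.2  -20.4] [ 2.864e-01  1.800e-03 -1.000e-04] rows>=7.7
```

>>> apply_moves(
  rows=[
    [[0,-45,-3,0,0,0,0.8],[0,-95,-6,0.1,0,0,0.8],[0,-145,-9,0.2,0,0,0.8],[0,-195,-11,0.286,0,0,0.8],[0,-245,-14,0.286,0,0,0.8],[20,-290,-16,0.286,0.002,0,0.8],[40,-335,-18,0.286,0.002,0,0.8],[56,-380,-20,0.286,0.002,0,0.8],[56,-380,-20,0.286,0.002,0,0.8],[56,-380,-20,0.286,0.002,0,0.8]],
  ],
)

```text
time: 17.0
ee_pos: [0.6503, -0.2229, 0.1711]
tcp_rot: [-0.4, 89.9, -7.0]
wrist_force: [0.0, -0.3, 0.2]
opening: 0.0684
```

```bash
python3 - <<'E'
from h import *
import pickle
st()
p=cams.camera("wrist"); save(p,"w14"); pickle.dump(p,open("w14.pkl","wb"))
for l in("clip_seat","clip_loop","clip_leg","organiser"):
    for d in cams.find_in(l,p)[:3]: print(l,np.round(d["at"],4),round(d["confidence"],2),np.round(proj(p,d["at"])))
E
```

```text
t 17.0 p [ 0.6503 -0.2229  0.1711] zdir -6.59 x [ 0.001 -0.    -1.   ] F [ 0.  -0.3  0.2] T [ 0.   -0.02 -0.01] op 0.0684 q [-18.9  23.9  26.1  92.2   0.  -12.3]
clip_seat [ 0.6307 -0.2203  0.0356] 0.96 [314. 165.]
clip_loop [ 0.6303 -0.2171  0.0353] 0.61 [317. 164.]
clip_leg [ 0.6337 -0.2252  0.0332] 0.61 [309. 168.]
organiser [ 0.6797 -0.2733  0.0618] 0.96 [257. 237.]
```

View pics/w14.png

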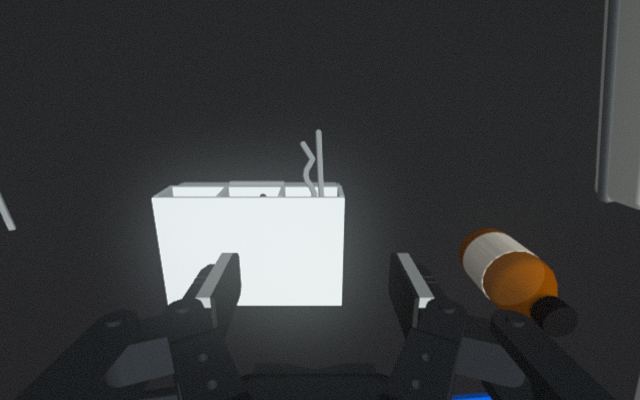

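```bash
cat >> h.py <<'E'
def show(p,name,crop,scale,marks=()):
    im=p["pixels"][crop[1]:crop[3],crop[0]:crop[2]]; im=cv2.resize(im,None,fx=scale,fy=scale,interpolation=cv2.INTER_CUBIC)
    for (u,v),col in marks: cv2.circle(im,(int((u-crop[0]+.5)*scale),int((v-crop[1]+.5)*scale)),3,col,-1)
    cv2.imwrite("pics/"+name+".png",im[:,:,::-1])
E
python3 - <<'E'
from h import *
import pickle
p=pickle.load(open("w14.pkl","rb")); W=cloud(p)
m=(abs(W[...,2]-.0335)<.006)&(W[...,0]<.66)&(W[...,0]>.57)&(abs(W[...,1]+.222)<.04)
im=p["pixels"].astype(int).sum(2)
for v in range(128,192,6):
    row=im[v,295:335]; print(v,' '.join(map(str,row[::1][3:32]//10)))
for uv in((319,131),(319.5,150),(320.5,180),(302,143)): print(uv,np.round(atz(p,uv,.0325),4))
show(p,"w14c",(260,110,360,210),7)
E
```

```text
128 15 14 14 13 15 14 14 14 14 13 12 14 13 13 14 12 13 13 12 15 15 15 12 12 13 12 13 14 12
134 16 14 14 14 14 14 13 14 14 14 14 14 14 15 13 14 14 20 37 45 46 46 45 35 16 13 15 14 12
140 16 14 15 14 17 17 17 14 13 15 14 15 14 15 14 15 15 19 32 44 45 47 47 42 19 14 14 14 14
146 14 16 18 31 42 46 46 46 46 41 23 14 15 14 16 15 15 18 30 41 45 46 48 44 22 12 15 13 16
152 17 16 16 16 16 15 20 33 44 47 46 46 46 37 20 15 15 15 25 38 46 46 48 45 27 17 14 15 16
158 17 17 17 16 16 18 17 17 17 17 23 36 46 46 47 47 44 26 22 36 45 46 47 46 36 18 15 16 16
164 17 17 18 19 17 17 17 19 30 41 47 48 47 47 40 22 16 16 20 32 44 47 47 47 42 21 15 17 16
170 20 18 20 18 19 26 42 48 47 48 45 32 21 18 18 18 19 18 20 28 41 47 47 49 47 23 18 17 17
176 20 21 19 20 23 35 47 47 47 47 44 24 19 19 20 19 20 20 19 26 39 46 47 49 46 28 19 19 18
182 33 35 35 33 33 32 34 40 46 48 48 47 48 42 34 34 33 32 33 32 38 45 47 47 48 40 33 32 32
188 70 70 70 71 70 70 71 70 71 71 64 46 47 47 48 49 52 65 71 69 47 43 47 47 49 57 69 71 70
(319, 131) [ 0.6034 -0.2128  0.0325]
(319.5, 150) [ 0.6192 -0.2141  0.0325]
(320.5, 180) [ 0.6453 -0.2161  0.0325]
(302, 143) [ 0.6116 -0.2281  0.0325]
```

View pics/w14c.png

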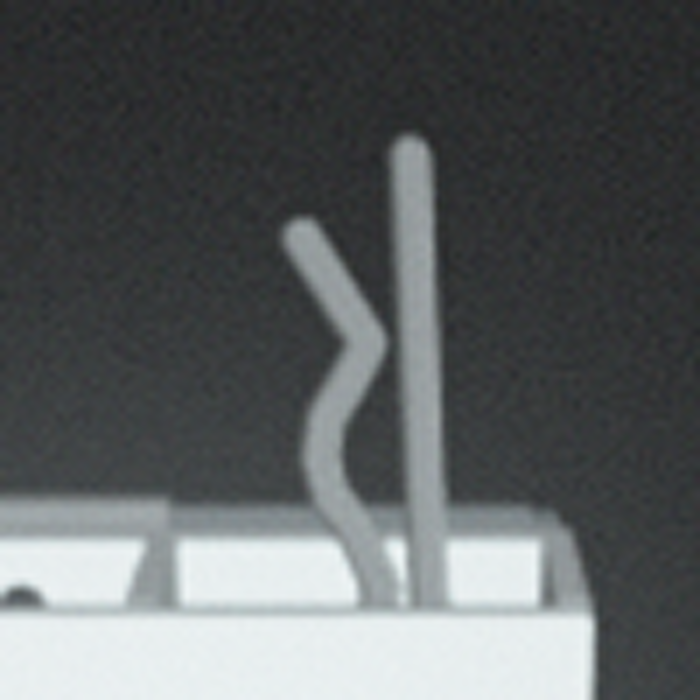

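```bash
python3 - <<'E'
from h import *
to([.6245,-.220,.022],-4.5)
E
```

```text
[149.4  -2.3 -26.5] [-0.0329  0.0018  0.0003] rows>=3.0
```

```bash
python3 - <<'E'
from h import *
st();to([.6245,-.220,.022],-4.5)
E
```

```text
t 17.25 p [ 0.6508 -0.2206  0.1714] zdir -6.38 x [ 0.002 -0.    -1.   ] F [-0.   0.7 -0.6] T [ 0.01 -0.03  0.01] op 0.0681 q [-18.7  23.8  26.   92.1   0.  -12.3]
[149.4  -2.3 -26.5] [-0.0329  0.0018  0.0003] rows>=3.0
```

>>> apply_moves(
  rows=[
    [[0,-1,-26,-0.033,0.002,0,0.5],[30,-1,-26,-0.033,0.002,0,0.5],[70,-1,-26,-0.033,0.002,0,0.5],[100,-1,-26,-0.033,0.002,0,0.5],[120,-1,-26,-0.033,0.002,0,0.5],[120,-1,-26,-0.033,0.002,0,0.5]],
  ],
)

```text
time: 17.85
ee_pos: [0.6237, -0.2173, 0.0487]
tcp_rot: [168.8, 89.7, 164.4]
wrist_force: [-0.1, -0.3, -0.3]
opening: 0.0428
```

```bash
python3 - <<'E'
from h import *
st();to([.6245,-.220,.022],-4.5)
p=cams.camera("wrist"); save(p,"w15",(160,60,480,340),2)
st()
E
```

```text
t 17.85 p [ 0.6237 -0.2173  0.0487] zdir -4.43 x [-0.004  0.001 -1.   ] F [-0.1 -0.3 -0.3] T [ 0.01 -0.   -0.05] op 0.0428 q [-19.2  20.6   8.3  78.   -0.  -14.8]
[26.7 -2.7  1.2] [ 0.0013 -0.0046 -0.0009] rows>=0.5
t 17.9 p [ 0.6246 -0.2177  0.051 ] zdir -4.43 x [-0.002  0.    -1.   ] F [-0.1  0.3  1.1] T [-0.02  0.05 -0.01] op 0.0425 q [-19.2  20.5   8.5  78.   -0.  -14.8]
```

View pics/w15.png

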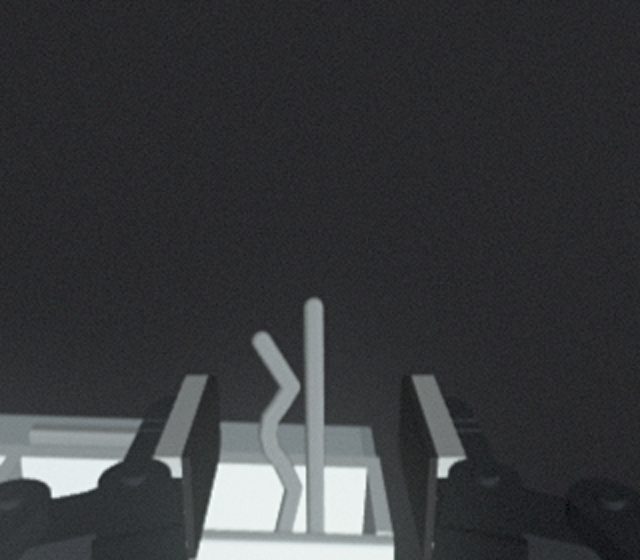

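>>> apply_moves(
  rows=[
    [[15,-2,0,0,-0.003,0,0.5],[28,-2.5,0,0,-0.003,0,0.5],[29,-2.5,0,0,-0.003,0,0.4],[29,-2.5,0,0,-0.003,0,0.05],[29,-2.5,0,0,-0.003,0,0.05],[29,-2.5,0,0,-0.003,0,0.05],[29,-2.5,0,0,-0.003,0,0.05],[29,-2.5,0,0,-0.003,0,0.05]],
  ],
  newtons=30,
)

```text
time: 18.7
ee_pos: [0.6248, -0.2203, 0.0226]
tcp_rot: [-3.0, 89.9, -7.4]
wrist_force: [0.9, -0.6, 1.8]
opening: 0.0142
```

```bash
python3 - <<'E'
from h import *
st()
p=cams.camera("wrist"); save(p,"w16",(160,60,480,340),2)
st()
E
```

```text
t 18.7 p [ 0.6248 -0.2203  0.0226] zdir -4.43 x [ 0.002 -0.    -1.   ] F [ 0.9 -0.6  1.8] T [-0.1  -0.16  0.01] op 0.0142 q [-19.4  21.1   6.   74.8   0.  -15. ]
t 18.75 p [ 0.6248 -0.2203  0.0225] zdir -4.43 x [ 0.002 -0.    -1.   ] F [ 0.8 -0.6  2.1] T [-0.01 -0.21 -0.05] op 0.0145 q [-19.4  21.1   6.   74.8   0.  -15. ]
```

View pics/w16.png

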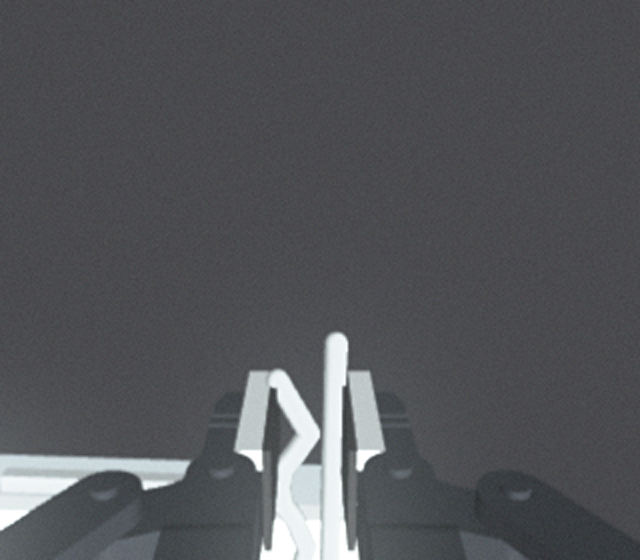

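>>> apply_moves(
  rows=[
    [[-1,0,-5,0,0,0,0.05],[-2,0,-20,0,0,0,0.05],[-3,0,-40,0,0,0,0.05],[-3,0,-65,0,0,0,0.05],[-3,0,-90,0,0,0,0.05],[-3,0,-110,0,0,0,0.05],[-3,0,-115,0,0,0,0.05],[-3,0,-115,0,0,0,0.05]],
  ],
  newtons=40,
)

```text
time: 19.55
ee_pos: [0.5097, -0.2115, 0.0255]
tcp_rot: [-4.5, 89.9, -9.0]
wrist_force: [0.9, -0.1, -0.2]
opening: 0.0129
```

```bash
python3 - <<'E'
from h import *
st()
p=cams.camera("wrist"); save(p,"w17",(160,60,480,340),2)
p=cams.camera("scene"); save(p,"s17",(200,180,320,290),5)
W=cloud(p); m=(W[...,2]>.01)&(W[...,2]<.06)&(W[...,0]>.53)&(W[...,0]<.62)&(abs(W[...,1]+.22)<.04)
q=W[m]; print(len(q)); 
for a in q[np.argsort(q[:,0])][::6]: print(np.round(a,3))
E
```

```text
t 19.55 p [ 0.5097 -0.2115  0.0255] zdir -4.46 x [ 0.002 -0.    -1.   ] F [ 0.9 -0.1 -0.2] T [ 0.02 -0.01  0.02] op 0.0129 q [-22.6   6.2 -11.4  72.2   0.  -18.1]
61
[ 0.531 -0.22   0.036]
[ 0.541 -0.214  0.038]
[ 0.55  -0.214  0.04 ]
[ 0.557 -0.218  0.041]
[ 0.565 -0.209  0.04 ]
[ 0.572 -0.21   0.04 ]
[ 0.575 -0.223  0.036]
[ 0.579 -0.214  0.036]
[ 0.585 -0.214  0.039]
[ 0.589 -0.218  0.036]
[ 0.594 -0.218  0.037]
```

View pics/s17.png

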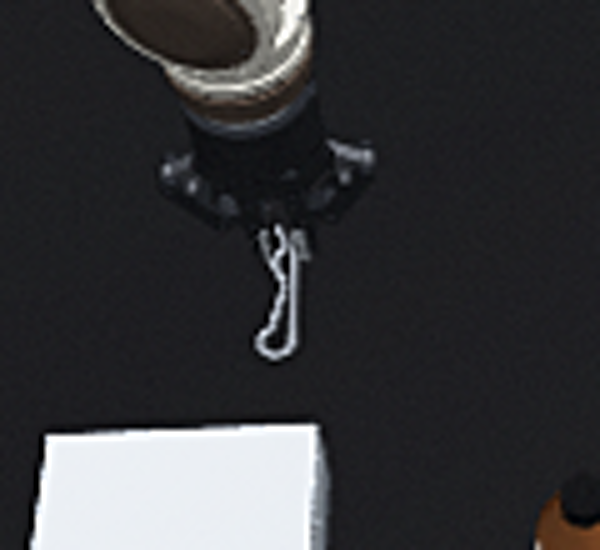

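View pics/w17.png

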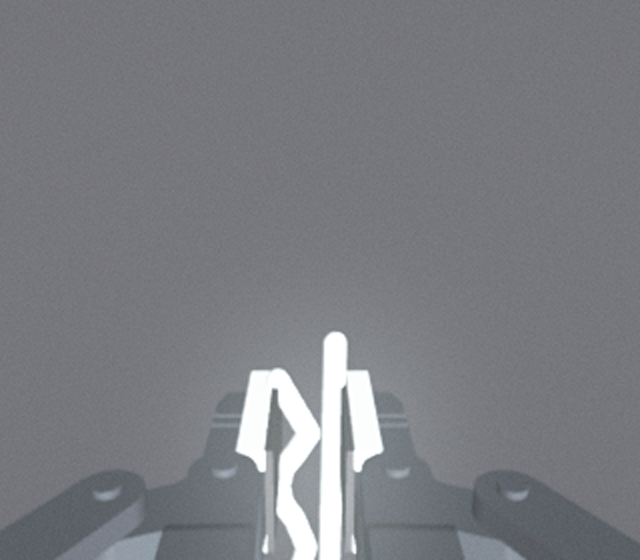

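>>> apply_moves(
  rows=[
    [[10,0,0,0,0,0,0.05],[18,0,0,0,0,0,0.05],[23,0,0,0,0,0,0.05],[23.5,0,0,0,0,0,0.05],[23.5,0,0,0,0,0,0.05]],
  ],
)

```text
time: 20.15
ee_pos: [0.5107, -0.2115, 0.0014]
tcp_rot: [1.2, 89.9, -3.2]
wrist_force: [0.3, 0.0, -0.7]
opening: 0.0131
```

```bash
python3 - <<'E'
from h import *
st()
E
```

```text
t 20.15 p [ 0.5107 -0.2115  0.0014] zdir -4.42 x [ 0.002 -0.    -1.   ] F [ 0.3  0.  -0.7] T [-0.01 -0.01  0.02] op 0.0131 q [-22.5   7.2 -13.1  69.6   0.  -18.1]
```

>>> apply_moves(
  rows=[
    [[0,0,0,0,0,0,0.25],[0,0,0,0,0,0,0.4],[-1,0,0,0,0,0,0.5],[-30,0,0,0,0,0,0.5],[-70,0,30,0,0,0,0.5],[-110,0,70,0,0,0,0.5],[-110,0,90,0,0,0,0.5],[-110,0,90,0,0,0,0.5]],
  ],
)

```text
time: 20.95
ee_pos: [0.6032, -0.2187, 0.1129]
tcp_rot: [-8.5, 89.7, -12.8]
wrist_force: [-0.7, 0.4, -1.3]
opening: 0.0428
```

```bash
python3 - <<'E'
from h import *
import pickle
st()
p=cams.camera("wrist"); save(p,"w18"); pickle.dump(p,open("w18.pkl","wb"))
E
```

```text
t 20.95 p [ 0.6032 -0.2187  0.1129] zdir -4.38 x [ 0.005 -0.001 -1.   ] F [-0.7  0.4 -1.3] T [-0.01  0.07  0.04] op 0.0428 q [-19.9  16.5  10.3  83.5   0.  -15.6]
```

View pics/w18.png

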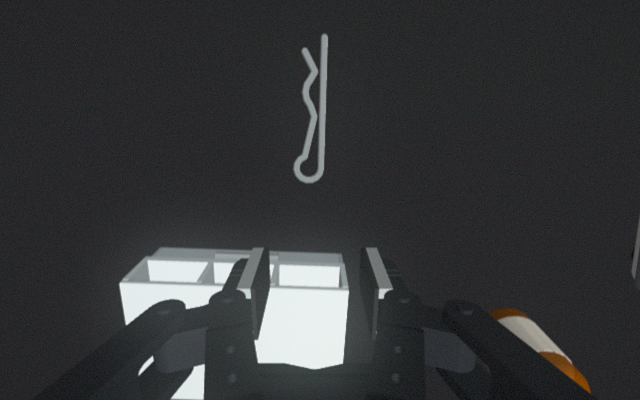

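```bash
cat >> h.py <<'E'
TH=np.linspace(0,2*np.pi,40)
def clip_model():
    sl=np.c_[np.linspace(-56,33.5,60),np.zeros(60)]
    bl=np.array([(-47,12.5),(-17,6),(-8,10),(0,12.8),(7,10.5),(14,6.2),(26,13)])
    b=np.concatenate([np.linspace(bl[i],bl[i+1],15) for i in range(len(bl)-1)])
    lp=np.c_[-56+9.5*np.cos(TH),9.5+9.5*np.sin(TH)]
    lp=lp[~((lp[:,0]>-50)&(lp[:,1]<9))]
    return np.concatenate([sl,b,lp])
def fitclip(p,z,x0,thr=None,box=None,use=None):
    from scipy.optimize import minimize
    g=cv2.cvtColor(p["pixels"],cv2.COLOR_RGB2GRAY).astype(np.float32)
    if box is not None:
        m=np.zeros_like(g); m[box[1]:box[3],box[0]:box[2]]=1
        bg=np.median(g[box[1]:box[3],box[0]:box[2]]); g=np.where(m>0,np.clip(g-bg-12,0,60),0)
    g=cv2.GaussianBlur(g,(0,0),1.2); M=clip_model()/1000
    if use is not None: M=M[use(M*1000)]
    def f(v):
        c,s=np.cos(v[2]),np.sin(v[2]); # y axis = x rotated +90 (z up)
        X=np.c_[v[0]+c*M[:,0]-s*M[:,1],v[1]+s*M[:,0]+c*M[:,1],np.full(len(M),z)]
        uv=proj(p,X).astype(np.float32); return -cv2.remap(g,uv[None,:,0],uv[None,:,1],cv2.INTER_LINEAR).mean()
    best=None
    for da in(-.05,0,.05):
        for dx in(-.006,0,.006):
            r=minimize(f,np.array(x0)+[dx,0,da],method="Nelder-Mead",options=dict(initial_simplex=np.array(x0)+[dx,0,da]+np.array([[0,0,0],[.004,0,0],[0,.004,0],[0,0,.05]]),xatol=1e-5,fatol=1e-4))
            if best is None or r.fun<best.fun: best=r
    v=best.x; c,s=np.cos(v[2]),np.sin(v[2]); X=np.c_[v[0]+c*M[:,0]-s*M[:,1],v[1]+s*M[:,0]+c*M[:,1],np.full(len(M),z)]
    return v,best.fun,proj(p,X)
E
python3 - <<'E'
from h import *
import pickle
p=pickle.load(open("w18.pkl","rb"))
t=atz(p,(325,35),.0025); b=atz(p,(321,165),.0025); print(t,b, atz(p,(309,169),.0025))
d=(t-b)[:2]; a=np.arctan2(d[1],d[0]); d/=np.linalg.norm(d); s=t[:2]-.036*d
v,f,uv=fitclip(p,.0025,[s[0],s[1],a],box=(270,20,350,195))
print(v[:2],np.degrees(v[2]),f)
c,sn=np.cos(v[2]),np.sin(v[2]); print('loop',v[0]-.056*c-.0095*sn, v[1]-.056*sn+.0095*c)
show(p,"w18c",(250,20,370,200),3.3,[(x,(255,0,0)) for x in uv[::4]])
E
```

```text
[ 0.48877196 -0.20180481  0.0025    ] [ 0.57927821 -0.21094294  0.0025    ] [ 0.581711   -0.22043187  0.0025    ]
[ 0.52561213 -0.20598644] 174.31182360115272 -58.859169006347656
loop 0.5803948049170878 -0.2209900683336172
```

View pics/w18c.png

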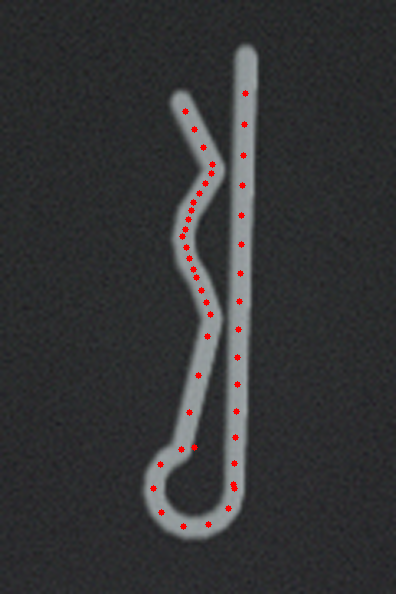

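```bash
python3 - <<'E'
from h import *
st();to([.5804,-.2210,.006],-5.7)
E
```

```text
t 21.0 p [ 0.6012 -0.2184  0.1117] zdir -4.39 x [ 0.002 -0.    -1.   ] F [-0.8  0.4 -1.4] T [ 0.02 -0.02 -0.04] op 0.0427 q [-20.   16.5  10.1  83.5   0.  -15.6]
[105.6  -4.2 -20.8] [0.0229 0.0025 0.0001] rows>=2.2
```

>>> apply_moves(
  rows=[
    [[20,-4,-21,0.023,0.002,0,0.5],[60,-4,-21,0.023,0.002,0,0.5],[90,-4,-21,0.023,0.002,0,0.45],[100,-4,-21,0.023,0.002,0,0.4],[104,-4,-21,0.023,0.002,0,0.38],[105,-4,-21,0.023,0.002,0,0.38]],
  ],
  newtons=40,
)

```text
time: 21.6
ee_pos: [0.5803, -0.2209, 0.0074]
tcp_rot: [-13.2, 89.9, -18.9]
wrist_force: [-0.4, -0.3, -0.5]
opening: 0.0322
```

```bash
python3 - <<'E'
from h import *
st()
p=cams.camera("wrist"); save(p,"w19",(160,60,480,340),2)
to([.5804,-.2210,.000],-5.7)
E
```

```text
t 21.6 p [ 0.5803 -0.2209  0.0074] zdir -5.71 x [ 0.001 -0.    -1.   ] F [-0.4 -0.3 -0.5] T [ 0.02  0.   -0.03] op 0.0322 q [-20.8  16.   -2.1  71.8   0.  -15.1]
[ 7.9  0.  -0.3] [-0.0002  0.002   0.0005] rows>=0.2
```

View pics/w19.png

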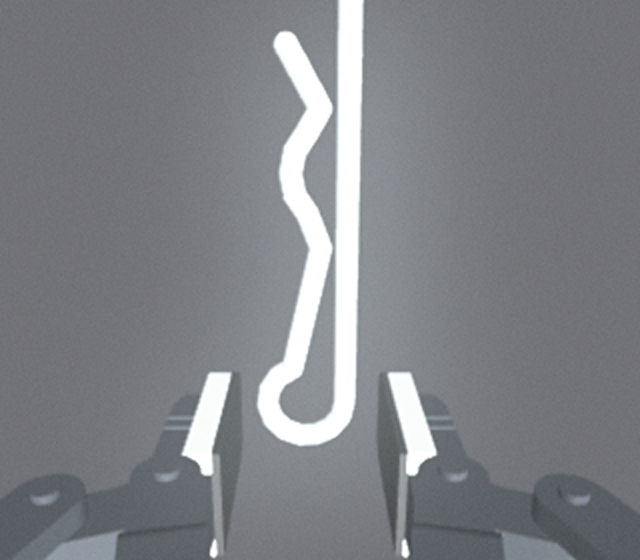

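>>> apply_moves(
  rows=[
    [[3,0,0,0,0.002,0,0.36],[6,0,0,0,0.002,0,0.34],[7.5,0,0,0,0.002,0,0.33],[7.5,0,0,0,0.002,0,0.33]],
  ],
)

```text
time: 22.05
ee_pos: [0.5807, -0.221, 0.0003]
tcp_rot: [-106.6, 90.0, -112.3]
wrist_force: [-0.2, -0.7, 0.4]
opening: 0.0283
```

```bash
python3 - <<'E'
from h import *
st()
E
```

```text
t 22.05 p [ 5.807e-01 -2.210e-01  3.000e-04] zdir -5.71 x [-0. -0. -1.] F [-0.2 -0.7  0.4] T [ 0.01 -0.02 -0.05] op 0.0283 q [-20.8  16.4  -2.4  71.2  -0.  -15.1]
```

>>> apply_moves(
  rows=[
    [[1,0,0,0,0,0,0.33],[2,0,0,0,0,0,0.33],[2,0,0,0,0,0,0.33]],
  ],
)

```text
time: 22.35
ee_pos: [0.5808, -0.2211, -0.0003]
tcp_rot: [-43.9, 89.9, -49.6]
wrist_force: [-3.9, 0.5, 10.1]
opening: 0.0284
```

```bash
python3 - <<'E'
from h import *
st()
E
```

```text
t 22.35 p [ 5.808e-01 -2.211e-01 -3.000e-04] zdir -5.71 x [ 0.001 -0.001 -1.   ] F [-3.9  0.5 10.1] T [0.36 0.94 0.02] op 0.0284 q [-20.8  16.4  -2.5  71.   -0.  -15.1]
```

>>> apply_moves(
  rows=[
    [[-0.5,0,0,0,0,0,0.3],[-0.5,0,0,0,0,0,0.2],[-0.5,0,0,0,0,0,0.15],[-0.5,0,0,0,0,0,0.15],[-0.5,0,0,0,0,0,0.15],[-0.5,0,0,0,0,0,0.15]],
  ],
  newtons=60,
)

```text
time: 22.95
ee_pos: [0.5812, -0.2211, 0.0013]
tcp_rot: [-25.1, 89.9, -30.8]
wrist_force: [-2.0, 2.0, 8.4]
opening: 0.0198
```

```bash
python3 - <<'E'
from h import *
st()
p=cams.camera("wrist"); save(p,"w20",(160,60,480,340),2)
E
```

```text
t 22.95 p [ 0.5812 -0.2211  0.0013] zdir -5.7 x [ 0.002 -0.001 -1.   ] F [-2.   2.   8.4] T [ 0.32  0.49 -0.03] op 0.0198 q [-20.8  16.3  -2.4  71.1  -0.  -15.1]
```

View pics/w20.png

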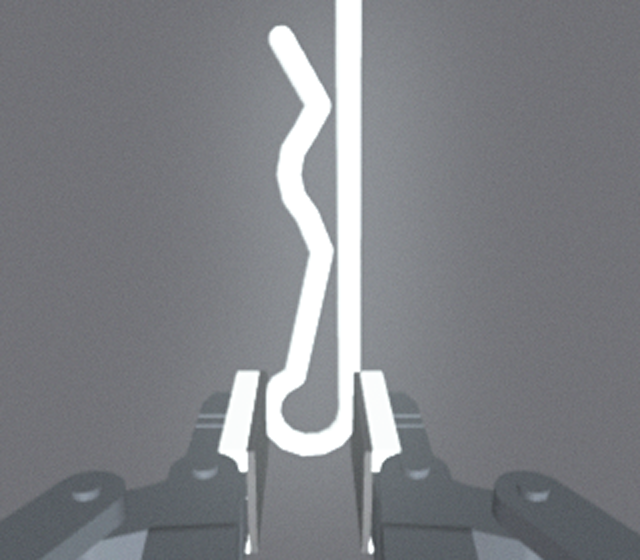

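>>> apply_moves(
  rows=[
    [[-5,0,0,0,0,0,0.15],[-20,0,0,0,0,0,0.15],[-60,0,0,0,0,0,0.15],[-100,0,0,0,0,0,0.15],[-140,0,0,0,0,0,0.15],[-180,0,0,0,0,0,0.15],[-220,0,0,0,0,0,0.15],[-220,0,0,0,0,0,0.15]],
  ],
)

```text
time: 23.8
ee_pos: [0.5822, -0.2214, 0.2288]
tcp_rot: [-16.9, 89.3, -22.6]
wrist_force: [0.3, -0.2, -0.8]
opening: 0.0196
```

```bash
python3 - <<'E'
from h import *
import pickle
st()
p=cams.camera("wrist"); save(p,"w21",(160,60,480,340),2); pickle.dump(p,open("w21.pkl","wb"))
p=cams.camera("scene"); save(p,"s21",(200,120,320,230),5)
p=cams.camera("top"); save(p,"t21",(320,100,460,240),4)
st()
E
```

```text
t 23.8 p [ 0.5822 -0.2214  0.2288] zdir -5.7 x [ 0.011 -0.004 -1.   ] F [ 0.3 -0.2 -0.8] T [-0.02 -0.03 -0.03] op 0.0196 q [-20.8  14.6  20.8  95.5  -0.  -15.1]
t 23.95 p [ 0.5808 -0.2209  0.2213] zdir -5.71 x [ 0.002 -0.001 -1.   ] F [-0.2  0.1 -1.2] T [-0.04  0.05 -0.01] op 0.0197 q [-20.8  14.8  20.2  95.2  -0.  -15.1]
```

View pics/w21.png

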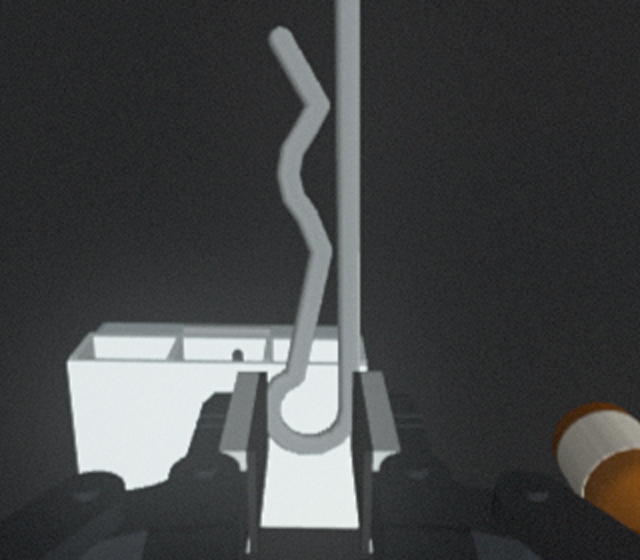

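View pics/s21.png

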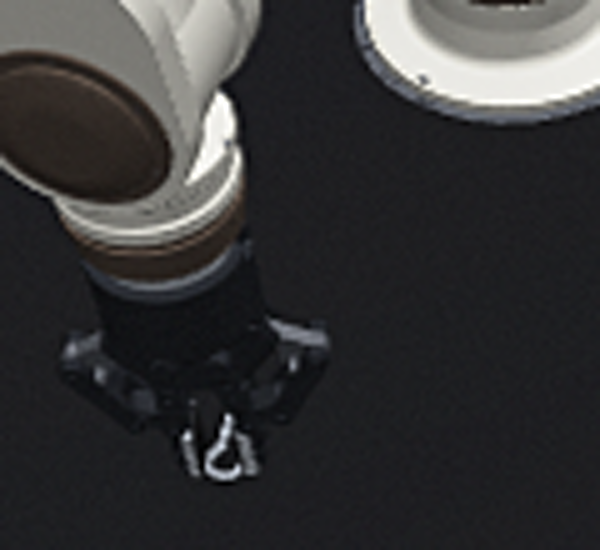

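```bash
cat >> h.py <<'E'
def clip_in_tool(p,name=None):
    o=get_obs(); Rc=R.from_euler('xyz',o["tcp_rot"],degrees=True).as_matrix(); e=o["ee_pos"]
    W=cloud(p); T=(W-e)@Rc  # tool coords
    # wire pixels: near plane tool-x in (-.02,.02), tool z in (-.1,-.015), |y|<.03
    m=(abs(T[...,0])<.012)&(T[...,2]<-.014)&(T[...,2]>-.11)&(abs(T[...,1])<.03)
    q=T[m]; 
    s=q[(q[:,1]>.004)] if True else q
    return q,e,Rc,T
E
python3 - <<'E'
from h import *
p=cams.camera("wrist"); import pickle; pickle.dump(p,open("w22.pkl","wb"))
q,e,Rc,T=clip_in_tool(p); q=q*1000
print(len(q))
for lo in range(-100,-14,6):
    a=q[(q[:,2]>=lo)&(q[:,2]<lo+6)]
    if len(a): 
        for nm,b in(("L",a[a[:,1]<np.median(a[:,1])] if 0 else a[a[:,1]<6]),("S",a[a[:,1]>=6])):
            if len(b): print(lo,nm,len(b),np.round(np.median(b,0),1),np.round([b[:,1].min(),b[:,1].max()],1))
E
```

```text
4258
-94 L 12 [ -1.7   5.7 -90.1] [5.6 6. ]
-94 S 172 [ -2.5   8.3 -90.6] [ 6.  10.4]
-88 L 84 [ -2.4  -4.6 -83.2] [-7.5  5.8]
-88 S 196 [ -2.9   8.1 -85. ] [ 6.  10.5]
-82 L 228 [ -2.8  -3.1 -78.7] [-7.5  1.4]
-82 S 192 [ -2.9   8.3 -78.9] [ 6.1 10.7]
-76 L 211 [ -2.9   0.1 -72.9] [-4.   4.6]
-76 S 177 [ -2.9   8.3 -72.9] [ 6.2 10.9]
-70 L 203 [ -2.9   0.9 -67. ] [-3.2  4.7]
-70 S 178 [ -2.9   8.4 -67. ] [ 6.2 11. ]
-64 L 194 [ -3.   -2.4 -61.2] [-5.8  1.8]
-64 S 174 [ -3.1   8.6 -60.9] [ 6.3 11.2]
-58 L 168 [ -3.   -3.6 -55.1] [-6.4 -0.8]
-58 S 168 [ -3.    8.7 -54.9] [ 6.4 11.3]
-52 L 186 [ -3.   -1.6 -48.9] [-5.5  2.7]
-52 S 168 [ -3.1   9.  -48.9] [ 6.5 11.3]
-46 L 167 [ -3.2   1.4 -43. ] [-2.5  4.9]
-46 S 156 [ -3.    9.1 -43. ] [ 6.5 11.5]
-40 L 155 [ -3.2   2.7 -36.9] [0.1 5.4]
-40 S 146 [ -3.3   9.2 -37. ] [ 7.1 11.6]
-34 L 142 [ -3.2   1.4 -31. ] [-1.3  4.5]
-34 S 138 [ -3.2   9.3 -31.1] [ 7.1 11.8]
-28 L 142 [ -3.3   0.5 -25.1] [-2.2  3.7]
-28 S 141 [ -3.4   9.4 -25.2] [ 7.2 11.9]
-22 L 136 [ -3.3  -0.8 -18.9] [-3.6  2.3]
-22 S 136 [ -3.4   9.6 -19. ] [ 7.3 12. ]
-16 L 47 [ -3.5  -1.3 -14.9] [-4.1  1. ]
-16 S 41 [ -3.    9.7 -14.8] [ 7.4 12.1]
```

```bash
cat >> h.py <<'E'
S=np.array([.5681,.1500]); 
def goal(d,z,th,ys=8.75,zs=-57.3,S=S,ang=201.6):
    # TCP position so that seat is d mm behind hole centre along clip x
    w=np.array([np.cos(np.radians(ang)),np.sin(np.radians(ang))]); seat=S-w*d/1000
    T=tool(th); off=T@np.array([0,ys,zs])/1000
    return np.array([*(seat-off[:2]),z])
E
python3 - <<'E'
from h import *
for d in(60,0): g=goal(d,.1985,20.6); print(d,g,np.hypot(*g[:2]))
st(); g=goal(60,.25,20.6); to(g,20.6)
E
```

```text
60 [0.68060141 0.18405748 0.1985    ] 0.7050499567565784
0 [0.62481483 0.16197001 0.1985    ] 0.6454671558282566
t 24.0 p [ 0.5805 -0.2208  0.2204] zdir -5.71 x [ 0. -0. -1.] F [-0.3 -0.9 -0.7] T [-0.06  0.01 -0.05] op 0.0196 q [-20.8  14.8  20.1  95.2  -0.  -15.1]
[-29.8 412.8  59.4] [-4.591e-01  3.000e-04  5.000e-04] rows>=8.4
```

>>> apply_moves(
  rows=[
    [[-25,20,0,0,0,0,0.15],[-30,60,8,-0.05,0,0,0.15],[-30,105,16,-0.12,0,0,0.15],[-30,150,24,-0.19,0,0,0.15],[-30,195,32,-0.26,0,0,0.15],[-30,240,40,-0.33,0,0,0.15],[-30,285,46,-0.4,0,0,0.15],[-30,330,52,-0.459,0,0,0.15],[-30,370,57,-0.459,0,0,0.15],[-30,400,59,-0.459,0,0,0.15],[-30,413,59,-0.459,0,0,0.15],[-30,413,59,-0.459,0,0,0.15],[-30,413,59,-0.459,0,0,0.15]],
  ],
)

```text
time: 25.3
ee_pos: [0.68, 0.1834, 0.2496]
tcp_rot: [-140.9, 89.9, -120.3]
wrist_force: [-1.1, -0.7, -0.2]
opening: 0.0197
```

```bash
python3 - <<'E'
from h import *
st(); p=cams.camera("wrist"); save(p,"w23"); redline(p)
st(); to(goal(60,.25,20.6),20.6)
E
```

```text
t 25.3 p [0.68   0.1834 0.2496] zdir 20.58 x [-0.001 -0.001 -1.   ] F [-1.1 -0.7 -0.2] T [ 0.06 -0.02  0.  ] op 0.0197 q [ 1.510e+01  2.970e+01  4.290e+01  1.033e+02 -1.000e-01 -5.500e+00]
114 [329.7  10.1] mid [0.5693 0.1505] ang 19.48088962643607 ext 0.008566326646722938 depth [0.569458   0.15046717 0.21242982]
1341 [ 61.7 149.6] mid [0.683  0.0399] ang 58.75981938097095 ext 0.02440895735474595 depth [ 0.73571073 -0.0450079   0.08202956]
365 [ 11.7 336.2] mid [0.8175 0.0257] ang -31.972029780454733 ext 0.02024758805736341 depth [ 0.95751515 -0.06287263  0.09356639]
361 [ 45.  345.9] mid [0.8174 0.0471] ang -29.857446227792863 ext 0.01965344521600873 depth [ 0.95753665 -0.02705098  0.09357988]
337 [  9.6 361.1] mid [0.8391 0.0261] ang -23.72128276197421 ext 0.02144841913418244 depth [ 0.99266629 -0.06205768  0.09321685]
t 25.35 p [0.6801 0.1829 0.25  ] zdir 20.53 x [-0.    -0.001 -1.   ] F [ 0.4 -0.2  0. ] T [ 0.03 -0.01 -0.01] op 0.0199 q [ 1.510e+01  2.960e+01  4.290e+01  1.033e+02 -1.000e-01 -5.500e+00]
[-0.   0.9  0.8] [-0.0011 -0.0005  0.001 ] rows>=0.0
```

View pics/w23.png

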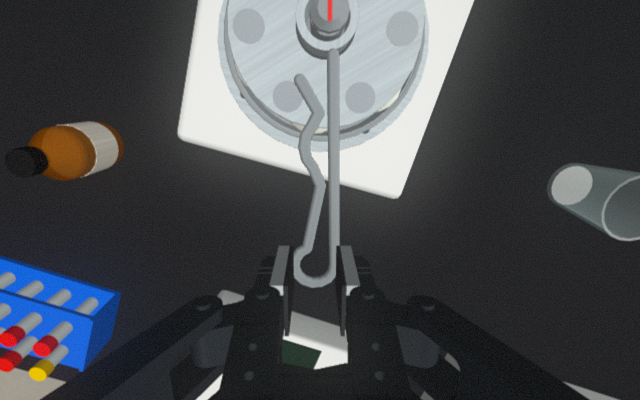

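>>> apply_moves(
  rows=[
    [[15,1,1,0,0,0,0.15],[35,1,1,0,0,0,0.15],[48,1,1,0,0,0,0.15],[51.5,1,1,0,0,0,0.15],[51.5,1,1,0,0,0,0.15],[51.5,1,-9,0,0,0,0.15],[51.5,1,-9,0,0,0,0.15]],
  ],
)

```text
time: 26.05
ee_pos: [0.6711, 0.1799, 0.2003]
tcp_rot: [-42.8, 89.9, -22.4]
wrist_force: [-0.2, -0.8, -0.3]
opening: 0.0199
```

```bash
cat >> h.py <<'E'
def meas(p):
    """straight leg line in tool frame (mm) + spindle in tool frame"""
    q,e,Rc,T=clip_in_tool(p); q=q*1000
    s=q[(q[:,1]>6)&(q[:,2]>-90)]; ys=[];zs=[];xs=[]
    for lo in range(-88,-16,4):
        b=s[(s[:,2]>=lo)&(s[:,2]<lo+4)]
        if len(b)>20: zs.append(lo+2); ys.append((b[:,1].min()+b[:,1].max())/2); xs.append(np.median(b[:,0]))
    a=np.polyfit(zs,ys,1); ax=np.polyfit(zs,xs,1)
    return a,ax,q,e,Rc,T
E
python3 - <<'E'
from h import *
st(); p=cams.camera("wrist"); save(p,"w24"); redline(p)
a,ax,q,e,Rc,T=meas(p); print('leg y(z)',a,np.polyval(a,-57),'x(z)',ax,np.polyval(ax,-57),'ztip',q[:,2].min())
st(); to(goal(50,.1985,20.6),20.6)
p=cams.camera("scene"); save(p,"s24",(330,140,450,240),6)
E
```

```text
t 26.05 p [0.6711 0.1799 0.2003] zdir 20.49 x [ 0.002 -0.001 -1.   ] F [-0.2 -0.8 -0.3] T [-0.04  0.02 -0.  ] op 0.0199 q [15.  25.7 31.8 96.  -0.1 -5.5]
136 [335.4  10.7] mid [0.5706 0.1509] ang 19.888690735879702 ext 0.006501830260610626 depth [0.57060415 0.15088393 0.21258234]
1816 [ 22.3 171.8] mid [0.6681 0.055 ] ang 20.258098576873543 ext 0.020855431493286926 depth [ 0.73587385 -0.04412302  0.08086138]
410 [ 11.6 389.1] mid [0.7846 0.0608] ang -26.18337322122766 ext 0.018477224906914592 depth [ 0.95615908 -0.02561362  0.09225949]
leg y(z) [0.02012166 9.91984662] 8.772911912559769 x(z) [-0.00487309 -2.59947265] -2.3217066633425762 ztip -109.9973270271594
t 26.1 p [0.6715 0.1802 0.2001] zdir 20.5 x [ 0.002 -0.001 -1.   ] F [-0.  -0.2 -0.6] T [-0.02 -0.01 -0.02] op 0.0195 q [15.  25.8 31.9 96.  -0.1 -5.5]
[ 1.6  0.3 -0.1] [-0.0018  0.0014  0.0012] rows>=0.0
```

View pics/w24.png

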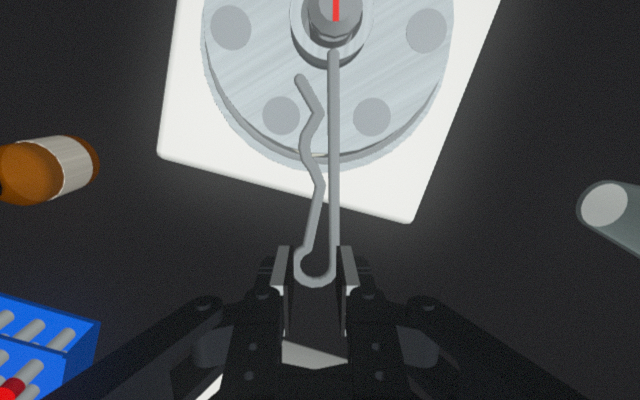

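View pics/s24.png

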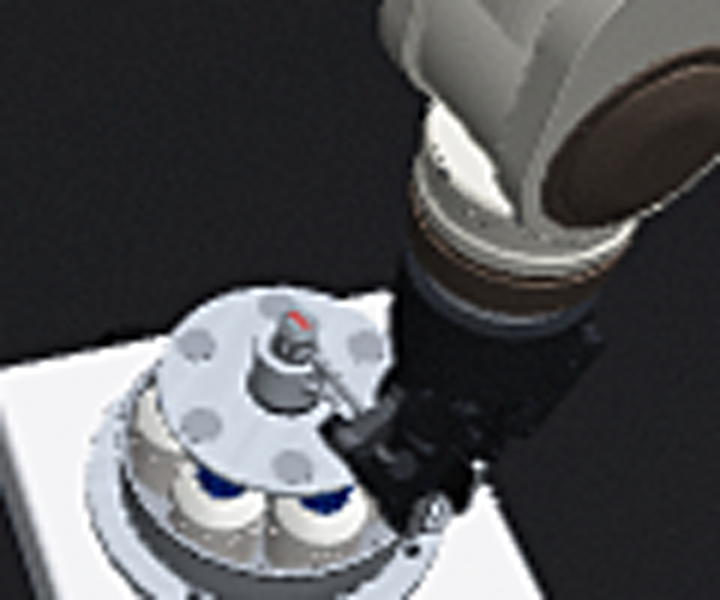

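```bash
cat >> h.py <<'E'
def rel(p,S=S,ang=21.6):
    W=cloud(p); im=p["pixels"].astype(int)
    o=get_obs(); Rc=R.from_euler('xyz',o["tcp_rot"],degrees=True).as_matrix(); T=((W-o["ee_pos"])@Rc)*1000
    m=(abs(T[...,0])<12)&(T[...,2]<-20)&(T[...,2]>-90)&(T[...,1]>6)&(T[...,1]<14)
    d=np.hypot(W[...,0]-S[0],W[...,1]-S[1]); m&=(d>.012)
    q=W[m]; w=np.array([np.cos(np.radians(ang)),np.sin(np.radians(ang))]); n=np.array([-w[1],w[0]])
    t=(q[:,:2]-S)@w*1000; l=(q[:,:2]-S)@n*1000; B=[]
    for lo in range(12,100,4):
        k=(t>=lo)&(t<lo+4)
        if k.sum()>25: B.append((lo+2,(l[k].min()+l[k].max())/2,np.median(q[k,2])*1000))
    B=np.array(B); al=np.polyfit(B[:,0],B[:,1],1); az=np.polyfit(B[:,0],B[:,2],1)
    r=(im[...,0]>110)&(im[...,0]>im[...,1]+50)&(im[...,0]>im[...,2]+50)&(d<.015)
    P=W[r]; lr=(P[:,:2]-S)@n*1000
    top=(d<.009)&(W[...,2]>.205); 
    print('leg lateral at axis %.2f, at tip %.2f slope %.4f | leg centre z at axis %.2f tip %.2f | red lat %.2f spindle top z %.2f | tip t %.1f'%(np.polyval(al,0),np.polyval(al,15),al[0],np.polyval(az,0)-2.5,np.polyval(az,15)-2.5,np.median(lr),np.nanmedian(W[top][:,2])*1000,t.min()))
E
python3 - <<'E'
from h import *
for i in range(3):
    p=cams.camera("wrist"); rel(p)
st(); to(goal(50,.1985,20.6),20.6)
E
```

```text
leg lateral at axis 0.02, at tip 0.04 slope 0.0013 | leg centre z at axis 198.96 tip 199.08 | red lat -0.04 spindle top z 211.38 | tip t 17.8
leg lateral at axis 0.15, at tip 0.16 slope 0.0008 | leg centre z at axis 198.58 tip 198.71 | red lat 0.07 spindle top z 211.38 | tip t 17.9
leg lateral at axis 0.20, at tip 0.22 slope 0.0014 | leg centre z at axis 198.41 tip 198.50 | red lat 0.06 spindle top z 211.26 | tip t 17.9
t 26.3 p [0.6717 0.1807 0.1988] zdir 20.53 x [ 0.    -0.001 -1.   ] F [ 0.1 -0.1 -0.1] T [-0.02 -0.05  0.03] op 0.0197 q [15.1 25.9 31.9 96.  -0.1 -5.5]
[ 0.3 -0.2 -0.4] [-0.0012  0.0001  0.001 ] rows>=0.0
```

>>> apply_moves(
  rows=[
    [[-0.7,0,-3,0,0,0,0.15],[-0.7,-0.1,-6,0,0,0,0.15],[-0.7,-0.2,-9,0,0,0,0.15],[-0.7,-0.2,-12,0,0,0,0.15],[-0.7,-0.3,-14,0,0,0,0.15],[-0.7,-0.3,-14,0,0,0,0.15]],
  ],
  newtons=80,
)

```text
time: 26.9
ee_pos: [0.6584, 0.1754, 0.1997]
tcp_rot: [-77.5, 89.9, -57.0]
wrist_force: [1.0, -0.6, -1.1]
opening: 0.019
```

```bash
python3 - <<'E'
from h import *
st(); 
for i in range(2):
    p=cams.camera("wrist"); rel(p)
save(p,"w25",(200,0,460,220),3)
st(); to(goal(36,.1995,20.6),20.6)
E
```

```text
t 26.9 p [0.6584 0.1754 0.1997] zdir 20.53 x [ 0.001 -0.001 -1.   ] F [ 1.  -0.6 -1.1] T [-0.04 -0.02 -0.07] op 0.019 q [14.9 23.6 28.9 95.3 -0.1 -5.6]
leg lateral at axis 0.53, at tip 0.46 slope -0.0049 | leg centre z at axis 198.74 tip 198.89 | red lat -0.10 spindle top z 211.42 | tip t 10.8
leg lateral at axis 0.70, at tip 0.58 slope -0.0078 | leg centre z at axis 198.64 tip 198.81 | red lat 0.04 spindle top z 211.37 | tip t 10.6
t 27.0 p [0.6586 0.1755 0.1996] zdir 20.53 x [ 0.001 -0.001 -1.   ] F [-0.2  0.3 -0.7] T [-0.01 -0.02  0.06] op 0.0188 q [14.9 23.6 28.9 95.3 -0.1 -5.6]
[ 0.1 -0.1 -0.4] [-0.0012  0.0002  0.001 ] rows>=0.0
```

View pics/w25.png

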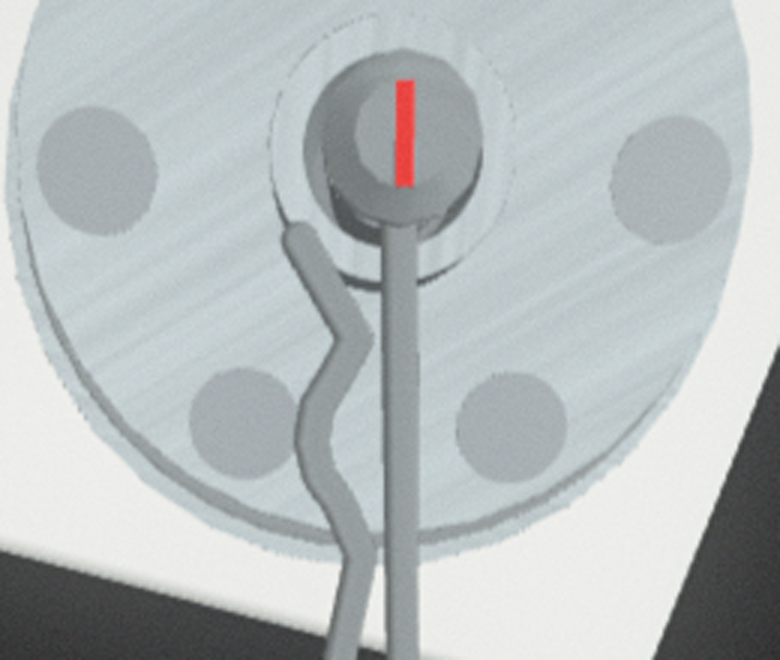

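>>> apply_moves(
  rows=[
    [[0,-0.3,-3,0,0,0,0.15],[0,-0.3,-6,0,0,0,0.15],[0,-0.4,-9,0,0,0,0.15],[0,-0.4,-12,0,0,0,0.15],[0,-0.5,-14,0,0,0,0.15],[0,-0.5,-14,0,0,0,0.15]],
  ],
)

```text
time: 27.6
ee_pos: [0.6458, 0.1698, 0.2]
tcp_rot: [-54.3, 89.9, -33.8]
wrist_force: [2.3, -0.7, 0.2]
opening: 0.0192
```

```bash
python3 - <<'E'
from h import *
st(); 
p=cams.camera("wrist")
save(p,"w26",(200,0,460,260),2.5)
to(goal(22,.1995,20.6),20.6)
E
```

```text
t 27.6 p [0.6458 0.1698 0.2   ] zdir 20.52 x [ 0.002 -0.001 -1.   ] F [ 2.3 -0.7  0.2] T [-0.25 -0.48  0.2 ] op 0.0192 q [14.8 21.4 26.  94.6 -0.1 -5.8]
[ 0.3  0.4 -0.4] [-0.0013  0.0007  0.0014] rows>=0.0
```

View pics/w26.png

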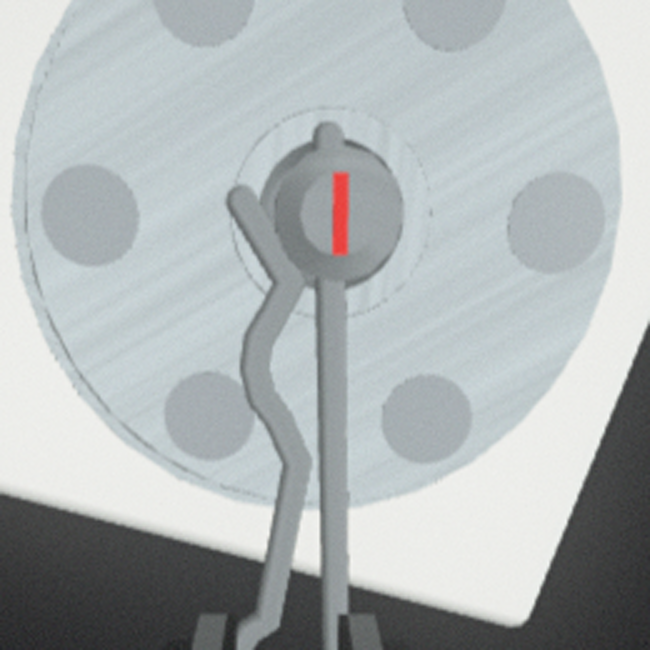

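>>> apply_moves(
  rows=[
    [[0,0.2,-2,0,0,0,0.15],[0,0.2,-5,0,0,0,0.15],[0,0.1,-8,0,0,0,0.15],[0,0.1,-11,0,0,0,0.15],[0,0,-13,0,0,0,0.15],[0,0,-13,0,0,0,0.15]],
  ],
)

```text
time: 28.25
ee_pos: [0.6326, 0.1647, 0.1997]
tcp_rot: [-133.0, 89.9, -112.5]
wrist_force: [-3.2, -5.2, -1.4]
opening: 0.0187
```

```bash
python3 - <<'E'
from h import *
st(); 
p=cams.camera("wrist")
save(p,"w27",(200,0,460,260),2.5)
to(goal(0,.1995,20.6),20.6)
E
```

```text
t 28.25 p [0.6326 0.1647 0.1997] zdir 20.51 x [-0.001 -0.002 -1.   ] F [-3.2 -5.2 -1.4] T [-1.02  0.57  0.25] op 0.0187 q [14.6 19.4 23.4 94.1 -0.1 -5.9]
[ 0.1  0.2 -8.2] [-0.0015 -0.002   0.0017] rows>=0.2
```

View pics/w27.png

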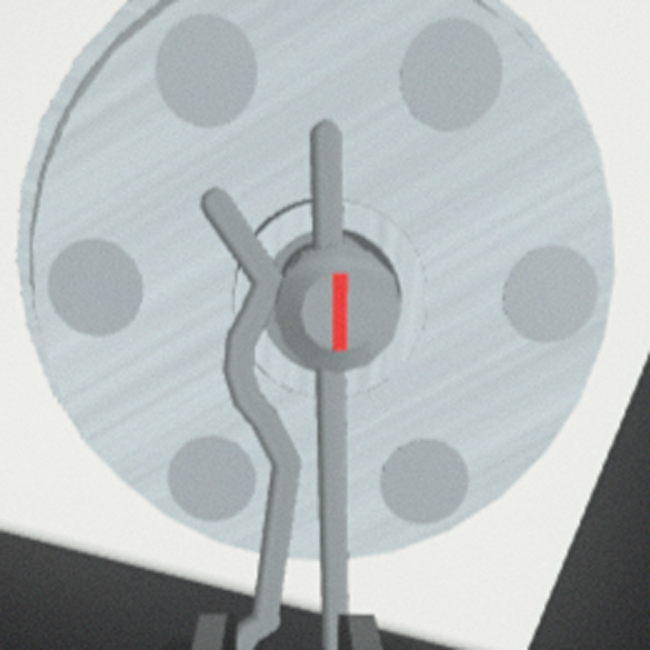

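>>> apply_moves(
  rows=[
    [[0,0.2,-3,0,0,0,0.15],[0,0.2,-6,0,0,0,0.15],[0,0.2,-8,0,0,0,0.15],[0,0.2,-8.5,0,0,0,0.15],[0,0.2,-8.5,0,0,0,0.15]],
  ],
)

```text
time: 28.8
ee_pos: [0.6241, 0.1621, 0.1996]
tcp_rot: [-151.4, 89.8, -130.9]
wrist_force: [-0.9, -2.6, -1.0]
opening: 0.0187
```

```bash
python3 - <<'E'
from h import *
st(); 
p=cams.camera("wrist")
save(p,"w28",(200,0,460,260),2.5)
to(goal(0,.1995,20.6),20.6)
q=clip_in_tool(p)[0]*1000
# tip beyond spindle & model projection
ang=np.radians(201.6); c,s=np.cos(ang),np.sin(ang)
M=clip_model()/1000; X=np.c_[S[0]+c*M[:,0]-s*M[:,1],S[1]+s*M[:,0]+c*M[:,1],np.full(len(M),.1995)]
show(p,"w28m",(200,0,460,260),2.5,[(x,(255,0,255)) for x in proj(p,X)[::4]])
E
```

```text
t 28.8 p [0.6241 0.1621 0.1996] zdir 20.52 x [-0.002 -0.002 -1.   ] F [-0.9 -2.6 -1. ] T [-0.43  0.2   0.11] op 0.0187 q [14.6 18.1 21.8 93.8 -0.1 -5.9]
[ 0.1 -0.3  0.6] [-0.0014 -0.0023  0.0014] rows>=0.0
```

View pics/w28m.png

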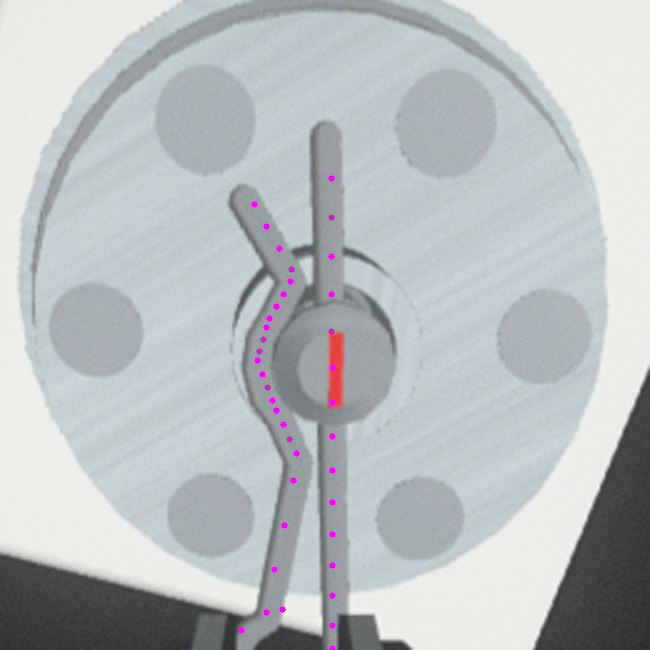

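>>> apply_moves(
  rows=[
    [[0,0,0,0,0,0,0.3],[0,0,0,0,0,0,0.5],[0,0,0,0,0,0,0.5],[-2,0,0,0,0,0,0.5],[-15,0,0,0,0,0,0.5],[-50,0,0,0,0,0,0.5],[-70,0,0,0,0,0,0.5],[-70,0,0,0,0,0,0.5]],
  ],
)

```text
time: 29.65
ee_pos: [0.625, 0.1624, 0.2732]
tcp_rot: [-33.1, 89.8, -12.6]
wrist_force: [0.5, -0.3, 0.3]
opening: 0.0431
```

```bash
python3 - <<'E'
from h import *
st(); 
p=cams.camera("wrist"); p=cams.camera("wrist"); redline(p); plate(p,[.569,.149],(.15,.175))
a=np.radians(201.6)
v,f,uv=fitclip(p,.1995,[S[0],S[1],a],box=(240,60,420,380),use=lambda M:(abs(M[:,0])>13))
print('fit',v[:2]-S,np.degrees(v[2]),f)
X=clip_model()/1000; c,s=np.cos(a),np.sin(a); X=np.c_[S[0]+c*X[:,0]-s*X[:,1],S[1]+s*X[:,0]+c*X[:,1],np.full(len(X),.1995)]
show(p,"w29m",(180,40,460,320),2,[(x,(255,0,255)) for x in proj(p,X)[::4]])
p=cams.camera("scene"); save(p,"s29",(330,140,450,260),5)
for n in("scene",): caps(n)
E
```

```text
t 29.65 p [0.625  0.1624 0.2732] zdir 20.52 x [ 0.003 -0.001 -1.   ] F [ 0.5 -0.3  0.3] T [-0.   -0.03 -0.05] op 0.0431 q [ 1.460e+01  2.040e+01  3.300e+01  1.025e+02 -1.000e-01 -5.900e+00]
80 [327.5 127.5] mid [0.5678 0.15  ] ang 21.223245934531615 ext 0.011084830295761792 depth [0.56767789 0.15006829 0.21275788]
994 [ 89.8 201.4] mid [0.6641 0.0257] ang 44.66000872795409 ext 0.026246897190978183 depth [ 0.73475839 -0.04549472  0.08149219]
319 [ 11.1 355.5] mid [ 0.8056 -0.0103] ang -29.954519659487893 ext 0.02186178436365045 depth [ 0.95728273 -0.09858581  0.09348018]
308 [ 41.7 364. ] mid [0.8057 0.012 ] ang -28.434482827339323 ext 0.02169703605134784 depth [ 0.95727634 -0.0628466   0.09336096]
49 [ 66.9 369.2] mid [0.8032 0.0309] ang -29.29404650274775 ext 0.017929753026419727 depth [ 0.95515922 -0.03310116  0.09322702]
278 [ 37.9 385.4] mid [0.8276 0.0117] ang -27.931997697033037 ext 0.022348116262173028 depth [ 0.99239762 -0.06338362  0.09347908]
plane slope [0.     0.0006] z 0.1616 n 18728 centre [568.4 149.5] r 61.9
fit [-0.01747225  0.0498668 ] 197.66533950138736 -55.77363967895508
scene [310. 382.] 2646 0.0604 [ 0.9801 -0.1192  0.0715]
```

View pics/w29m.png

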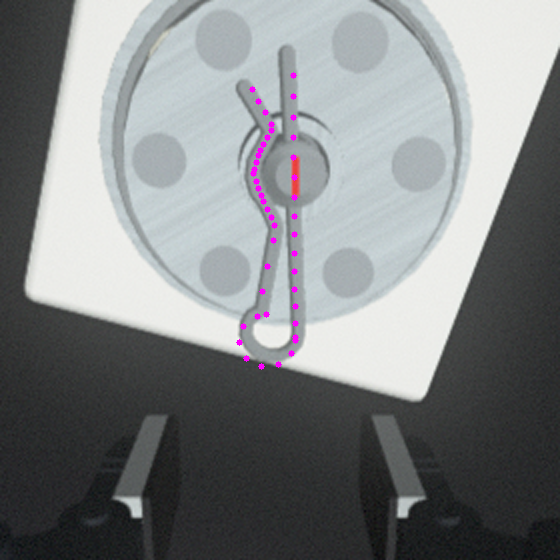

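View pics/s29.png

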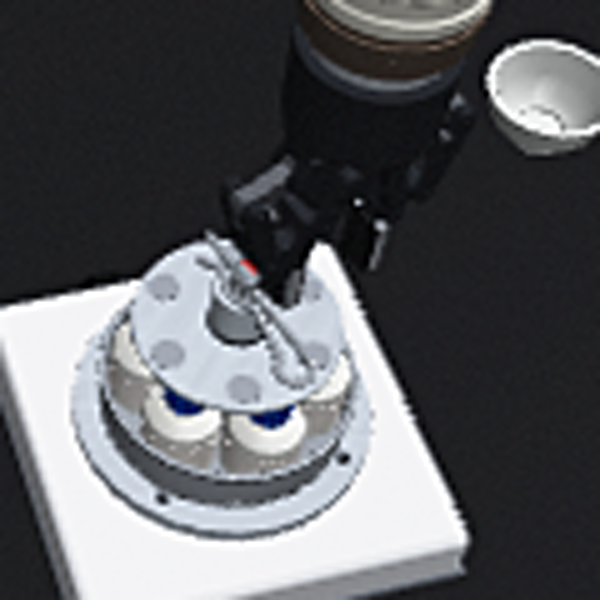

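```bash
python3 - <<'E'
from h import *
w=np.array([np.cos(np.radians(201.6)),np.sin(np.radians(201.6))]); n=np.array([-w[1],w[0]])
for i in range(2):
    p=cams.camera("wrist"); W=cloud(p); redline(p) if i else None
    q=W[(W[...,2]>.19)&(W[...,2]<.215)&(np.hypot(W[...,0]-S[0],W[...,1]-S[1])<.09)]
    t=(q[:,:2]-S)@w*1000; l=(q[:,:2]-S)@n*1000; z=q[:,2]*1000
    k=(t<-20)|(t>20)
    print('t range',t[k].min(),t[k].max(),'loop l',l[t<-50].min(),l[t<-50].max(),'z loop',np.median(z[t<-50]),'z tip',np.median(z[t>25]))
    for lo in range(-45,40,5):
        m=(t>=lo)&(t<lo+5); print(lo,np.round([l[m].min(),l[m].max()],1) if m.sum() else '',end=' ')
    print()
E
```

```text
t range -66.89030077676624 36.32361646576935 loop l -3.6873413048755586 18.665135341314897 z loop 191.34807368654018 z tip 205.59650261611424
-45 [-2.9 12.8] -40 [-2.9 12. ] -35 [-2.9 11.2] -30 [-2.9 10.4] -25 [-2.2  9.6] -20 [-6.3  9.4] -15 [-12.8  13.9] -10 [-15.4  16.3] -5 [-16.  17.] 0 [-16.   16.8] 5 [-15.3  16. ] 10 [-12.7  13.3] 15 [-6.3 14. ] 20 [-1.  16.8] 25 [-0.4 16.8] 30 [-0.4  4.3] 35 [-0.4  3.7] 
80 [327.5 130.5] mid [0.5681 0.1502] ang 21.211811528668825 ext 0.010994648331798945 depth [0.5680278  0.15015399 0.212636  ]
1025 [ 87.6 203.9] mid [0.6634 0.0259] ang 53.74695208537518 ext 0.02637506964538752 depth [ 0.7346212  -0.04613699  0.08196219]
298 [  9.2 359.4] mid [ 0.8046 -0.0092] ang -25.219852956400093 ext 0.02217977707583611 depth [ 0.95701815 -0.09780697  0.09320478]
311 [ 39.  368.2] mid [0.8047 0.0125] ang -27.318482320229503 ext 0.02172827473708552 depth [ 0.95778084 -0.06289111  0.09356333]
249 [ 34.6 389.3] mid [0.8265 0.0116] ang -29.102787362036974 ext 0.022600487720122926 depth [ 0.99191352 -0.0644841   0.09349337]
t range -67.48652604254917 36.536272202578246 loop l -3.6960776023913327 18.787887833753604 z loop 191.45923628397733 z tip 205.67778557288182
-45 [-2.9 12.8] -40 [-2.9 12. ] -35 [-2.9 11.1] -30 [-2.9 10.4] -25 [-2.2  8.9] -20 [-6.4  9.4] -15 [-12.9  13.9] -10 [-15.5  16.4] -5 [-16.1  17. ] 0 [-16.   16.8] 5 [-15.3  16. ] 10 [-12.7  13.3] 15 [-6.9 14. ] 20 [-1.  16.8] 25 [-0.4 16.8] 30 [-0.4  4.3] 35 [0.2 3.7]
```

```bash
python3 - <<'E'
from h import *
st(); print(bot.job_done())
E
```

```text
t 29.95 p [0.624  0.1621 0.2683] zdir 20.52 x [-0.004 -0.003 -1.   ] F [-0.2 -1.1  0.6] T [-0.05  0.03  0.01] op 0.0425 q [ 1.460e+01  2.050e+01  3.250e+01  1.023e+02 -1.000e-01 -5.900e+00]
the job is handed in; nothing more can be done
None
```

The shaker is ready to run, and I handed the job in at about 30 s of the 72 s. The hand-in gives no verdict, so the results below are from my own last checks.

- **Bottles:** The sixth bottle is in the gap. After I released it, all six caps measured 47–49 mm from their common centre and stood at the same height. Once the plate was on, the caps were hidden, so I could not measure the bottles again. I only saw the plate lying level on them.
- **Plate:** It lies flat over the spindle, tilted less than 0.001 rad, with its centre about 0.6 mm off the axis. Its top face is at 161.6 mm against 162 mm expected.
- **Clip:** I pulled it out of the organiser by its legs, laid it on the bench and gripped it again by the loop. Then I pushed it through the cross-hole. The straight leg is through, and both ends of the clip measure within about 1 mm of the home position. The bent leg is round the spindle and looks relaxed. The loop droops about 0.16 rad in the play of the hole, inside the 0.25 rad limit.
- **Disagreement:** One automatic fit of the clip's outline failed because it locked onto the background. I used the depth measurement instead.
- **Surroundings:** The gripper is open about 70 mm above the clip and touches nothing. I moved none of the other things on the bench, but I did not measure their positions again at the end.

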